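# Set the dispensing cap and tip the macadamias into the bowl

## Robot

A 6-joint arm with a two-finger parallel gripper is mounted at the origin on the work surface. World frame = base frame: x ahead of the robot, y to its left, z up, the work surface at z = 0. Lengths are in m, angles in rad, forces in N, time in s.
With the tool pointing down it reaches from about 0.35 to 0.975 m from the base axis. Payload 4.9 kg.
Tool frame: the origin (TCP) lies at the very end of the fingers, on their centre line; the grasp point (between the pads) lies behind it (manip.grip_depth is the z of the grasp point in the tool frame, in m); z points along the fingers, y is the direction in which the jaws open and shut (so a half turn about z gives the same grasp; the last joint's range is limited). The gripper opens to 85 mm and grips with 20 to 120 N. Pads are 22 mm wide; open, the fingers measure 114 mm over their backs; the gripper's body (76 mm by 85 mm) begins 54 mm behind the grasp point. The pads swing forward as they close: fully open they stand 13 mm farther back than shut.
Start: joints at [1.069, 0.053, 1.613, -0, 1.476, -0.119], TCP at [0.233, 0.58, 0.231] pointing down, gripper open.
Joint ranges: [-3.01, 3.01], [-1.01, 2.22], [0.06, 2.58], [-1.02, 4.17], [0.09, 2.62], [-3.14, 3.14]. Speed limits (rad/s): [2.57, 2.57, 3.14, 3.14, 3.14, 3.14].

## Interface

Orientations are given as a unit quaternion [w, x, y, z].
In Python, from plant import state, optics, manip, silhouettes, place_of gives the robot as it stands. The module is installed in compiled form; this text tells all that it offers.
- The arm moves only by the tool jog_arm, never from a script. Its argument "increments" is a list of rows, each an object with "slide": the shift along the tool's x, y, z in mm, a list of three; "rotation": the turn, a rotation vector about the tool's x, y, z in degrees, a list of three. A call has 1 to 20 rows; each row shifts and turns the commanded pose from where the row before left it, along the tool's axes as they then stand; what a row does not reach is not made up. A row lasts 1/12 s, in which the tool goes at most 41.7 mm and 7.16 degrees, less where a joint would pass 70% of its speed; a pose out of reach is approached as far as the arm can. A call with a gripper value outside its range is refused whole. "fingers" is the opening, from 0 (shut) to 1 (fully open), set as the call begins (left out, the last holds). The fingers move at their own pace and stop on an object; the grip force is fixed at half the most. Time passes only in rows, so rows that do not move let the fingers close. It gives the time, the measured TCP pose, the force and the opening at its end, in the units of the state.
- state(): the state, without advancing time (a new reading comes with each control period).
- optics.grab_frame(name): name is "side" or "top" or "wrist"; returns a dict with "frame" (480x640x3 uint8, blue, green, red), "camera_matrix" (3x3 intrinsics, pixels), "R" (3x3) and "t" (3): a world point X has camera coordinates R X + t. Camera axes: x right, y down, z forward; pixel columns grow to the right and rows downward; lengths in m; the calibration is good to about 2 mm. A picture is of the moment at which its call begins. There is no depth.
- manip.job_done(): hands the job in, once; it reports no verdict.
Trained networks look in the newest picture that a camera, given by its name, has taken for a name from the list of things; names that differ only in an ending like _2 or _b are one class to them, and where a whole thing is asked for, a point or a joint stands for the part that bears it (a point fixed in the world has none). Each returns a list of dicts, best first, with "score" (0 to 1); they miss things now and then, are a little off and sometimes report something else, mostly with a low value. They report only what shows in the picture. A call takes as long as a camera call. They do not tell look-alikes from the thing itself.
- silhouettes(thing, camera): "mask" (480x640 bool, what is visible of it) and "bbox" ([left, top, right, bottom] in pixels, round what is visible of it).
- place_of(thing, camera): "uv" ([column, row] in pixels: a listed point, or the origin of a listed thing).
The state is a dict: "time": time; "joint_pos": joint angles; "joint_vel": joint speeds; "joint_efforts": joint torques, N m; "tool_pos": TCP position; "tool_rot": TCP orientation; "contact_force": force on the tool from outside, world axes, zero at the start; "ft_torque": the same for the moment, N m; "gripper_width": opening from 0.0 (shut) to 1.0 (fully open).
Only numpy, scipy, OpenCV 4.12 (cv2) and the standard library are available. Lean on these libraries where they do the work, as an engineer would, in place of code of your own. Each camera call takes 0.05 s, during which the arm holds its last target.

## Task

With the dispensing jar standing on its cork mat, press down on its steel cap and turn it until the opening that fits the macadamia nuts, the round hole that lets them through but holds back the terracotta drying disc, lies over the jar's outlet on the side of the pointer lug. Then tip the jar over the white bowl until all three nuts are in the bowl and the disc alone is left in the jar. Stand the jar back upright on its mat and let go, leaving the other things on the counter where they are.

Things in the scene. Friction and masses are not known exactly. Their poses are not given: they have to be found in the camera images.
- jar: Clear glass dispensing jar with a steel cap, 100 mm tall over all, about 0.45 kg full, loose on the mat. Origin: centre of its underside; z up its axis, x towards its outlet. On that side a small steel pointer lug stands out to 50 mm from the axis, 64 to 73 mm up. Outside 50 mm in diameter at the foot, 61 mm at the mouth 95 mm up; inside 45 to 56 mm, so the wall slopes 3.3 degrees.
- cap (a joint): Turn of the jar's cap, rad, counter-clockwise from above, endless. At 0 or 6.283 the 27 mm round hole is over the outlet (nuts pass within 0.15 rad of it); at 4.19 the strainer of seven 4 mm holes, at 2.09 the wide 120 degree filling opening, through which the drying disc could fall too. Stiff, 0.10 N m; it stays where left.
- cap_grip (a point): On the axis at the cap's top face, 100 mm above the jar's underside. The cap's knurled rim, 68 mm in diameter, reaches 22 mm down from here; below it the glass is narrower. The jar only rests on the mat and turns along with its cap unless it is pressed down with 8 to 15 N while turning; some slip remains.
- round_hole (a point): Centre of the 27 mm round hole in the cap's top face, 16.5 mm from the axis. It turns with the cap.
- outlet (a point): The jar's outlet, a fixed 116 degree wide window in the black insert under the cap, on the jar's +x side: this point is 16.5 mm from the axis, 97 mm up. The nuts roll out when the jar is tipped towards this side a little past level, to about 95 to 100 degrees from upright. Two nuts may lie side by side and bridge the hole: rocking or rolling the jar frees them.
- jar_grip (a point): On the jar's axis 64 mm above its underside, in the middle of the free glass (56 mm in diameter here; the cap's rim starts 14 mm higher), a place to hold the jar for tipping.
- mat: Square cork mat, 120 x 120 x 6 mm, fixed. Origin: centre of its underside on the counter.
- bowl: White ceramic bowl, loose, 0.55 kg, 156 mm across the rim, 65 mm tall. Origin: centre of its underside on the counter; inner floor 6 mm up.
- nut0: Macadamia nut in its brown shell, a 21 mm ball of 10 g, in the jar. Origin: its centre.
- nut1: Second macadamia nut, same as nut0.
- nut2: Third macadamia nut, same as nut0.
- dry_disc: Terracotta drying disc, 36 mm in diameter, 8 mm thick, lying under the nuts on the jar's floor. Origin: centre of its underside.
- vinegar: Amber bottle, 48 mm in diameter, 130 mm tall; bystander. Origin: centre of its underside.
- salt_jar: Low closed glass jar, 60 mm in diameter, 75 mm tall; bystander. Origin: centre of its underside.
- mug: White mug, 76 mm in diameter, 85 mm tall, handle along its y; bystander. Origin: centre of its underside.
- spoon: Wooden spoon 220 mm long, lying along its x; bystander. Origin: under its middle.
- saucer: White saucer, 130 mm in diameter, 16 mm tall; bystander. Origin: centre of its underside.
- lime_center (a point): Centre of a lime, a 48 mm ball; bystander.
Mind the look-alikes: they are no part of the job. What is shaped like the mat but black is not meant. What is shaped like the bowl but red is not meant.

How it is judged:
By the outcome, as a careful person would: the job done as asked, in the order asked, and still so for the second after the job is handed in, with the robot touching nothing.
It also fails if it takes over 72 s, if anything falls off the work surface, if the arm or the gripper's body presses on something with over 40 N, if the wrist force passes 120 N, or if a joint passes its speed limit or range.

## Working session

There is one attempt and no reset: what is moved stays moved. The work goes in short steps, Python scripts to look and compute and a tool call to move; the robot and the scene stay as the last step left them, time stands still between calls to the robot, and variables do not carry over. Pictures are saved under pics/ and viewed, and the job is handed in when it is done.

Besides the shell and the picture viewer there is one more tool, called after "Emit:" by a JSON object that holds its "method" and its "body", one argument or row to a line. jog_arm: Moves the arm, as the interface text tells. Its arguments: {"type":"object","properties":{"increments":{"type":"array","items":{"type":"object","properties":{"slide":{"type":"array","items":{"type":"number"}},"rotation":{"type":"array","items":{"type":"number"}}}}},"fingers":{"type":"number"}},"required":["increments"]}

```bash
mkdir -p pics; ls; cat > h.py <<'E'
import numpy as np, cv2
from plant import state, optics, manip, silhouettes, place_of
from scipy.spatial.transform import Rotation as Ro
def R_of(q): return Ro.from_quat([q[1],q[2],q[3],q[0]])
def ray(f,uv):
    K=np.array(f["camera_matrix"]);R=np.array(f["R"]);t=np.array(f["t"])
    d=R.T@np.linalg.solve(K,[uv[0],uv[1],1]); return -R.T@t,d/np.linalg.norm(d)
def atz(f,uv,z):
    c,d=ray(f,uv); return c+d*(z-c[2])/d[2]
def proj(f,X):
    K=np.array(f["camera_matrix"]);p=K@(np.array(f["R"])@np.array(X)+np.array(f["t"])); return p[:2]/p[2]
def tri(obs):
    A=np.zeros((3,3));b=np.zeros(3)
    for f,uv in obs:
        c,d=ray(f,uv);P=np.eye(3)-np.outer(d,d);A+=P;b+=P@c
    return np.linalg.solve(A,b)
E
python3 - <<'E'
from h import *
np.set_printoptions(precision=4,suppress=True)
fs={}
for n in ["side","top","wrist"]:
    f=optics.grab_frame(n);fs[n]=f;cv2.imwrite(f"pics/0_{n}.png",f["frame"])
    c=-np.array(f["R"]).T@np.array(f["t"]);print(n,c,np.array(f["R"])[2],np.array(f["camera_matrix"])[0,0])
for th in ["jar","cap_grip","round_hole","outlet","jar_grip","mat","bowl","saucer","mug","vinegar","salt_jar","lime_center","spoon"]:
    for n in fs:
        print(th,n,[(np.round(p["uv"],1).tolist(),round(float(p["score"]),2)) for p in place_of(th,n)[:3]])
print(state(),manip.grip_depth)
E
```

```text
pics
side [ 0.3617 -1.0611  0.8086] [ 0.0897  0.8301 -0.5503] 517.5241092539072
top [ 0.3629 -0.0057  1.363 ] [ 0.073   0.0136 -0.9972] 522.3263119648605
wrist [0.1709 0.6041 0.3735] [ 0.2434 -0.1    -0.9648] 356.663609141977
jar side [([305.0, 238.8], 0.61)]
jar top [([258.5, 244.0], 0.94), ([197.2, 239.6], 0.29)]
jar wrist []
cap_grip side [([308.2, 207.0], 0.59)]
cap_grip top [([244.8, 239.2], 0.92)]
cap_grip wrist []
round_hole side [([311.1, 208.3], 0.66)]
round_hole top [([241.7, 233.5], 0.96), ([196.3, 238.6], 0.28)]
round_hole wrist []
outlet side [([300.8, 208.4], 0.59)]
outlet top [([248.3, 246.4], 0.57)]
outlet wrist []
jar_grip side [([302.9, 216.9], 0.92)]
jar_grip top [([438.9, 277.2], 0.59)]
jar_grip wrist []
mat side [([246.1, 234.5], 0.6), ([307.7, 239.8], 0.59), ([302.4, 212.7], 0.43)]
mat top [([248.8, 237.4], 0.64), ([238.7, 305.2], 0.64)]
mat wrist [([71.3, 372.1], 0.68)]
bowl side [([334.5, 338.6], 0.89)]
bowl top [([467.9, 341.7], 0.98), ([413.4, 232.5], 0.75)]
bowl wrist []
saucer side [([407.8, 284.6], 0.87), ([305.6, 218.5], 0.29)]
saucer top [([338.0, 152.9
[... 280 characters left out ...]
_jar wrist []
lime_center side [([280.9, 355.4], 0.96)]
lime_center top [([438.3, 278.9], 0.72)]
lime_center wrist []
spoon side [([313.7, 284.9], 0.84)]
spoon top [([336.8, 238.0], 0.55)]
spoon wrist []
{'time': 2.1, 'joint_pos': array([ 1.069 ,  0.0527,  1.6129, -0.    ,  1.476 , -0.119 ]), 'joint_vel': array([ 0.0016, -0.0012,  0.0013,  0.0014, -0.0009,  0.0011]), 'joint_efforts': array([ -0.0001, -39.367 , -37.0451,  -0.0001,   0.0005,  -0.    ]), 'tool_pos': array([0.2334, 0.5798, 0.2313]), 'tool_rot': array([0.    , 0.1902, 0.9817, 0.    ]), 'contact_force': array([-0.5724,  0.8739,  0.2667]), 'ft_torque': array([-0.0307,  0.0197,  0.0159]), 'gripper_width': 1.0029774331272963} -0.0187
```

View images.

View pics/0_top.png

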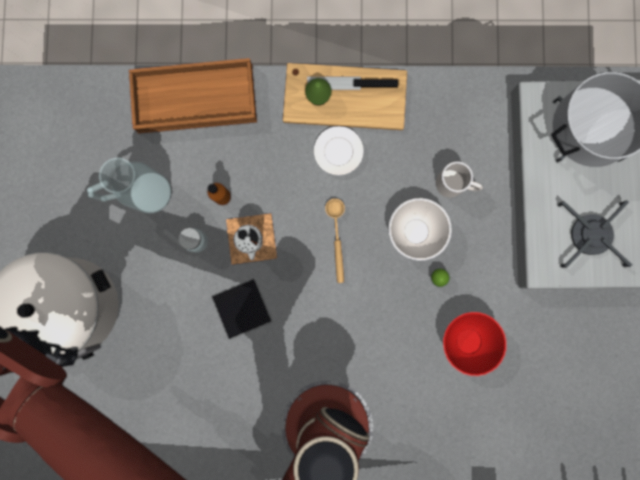

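View pics/0_side.png

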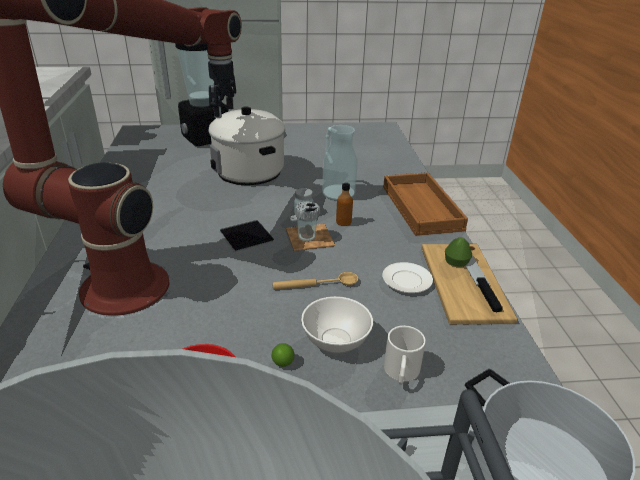

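View pics/0_wrist.png

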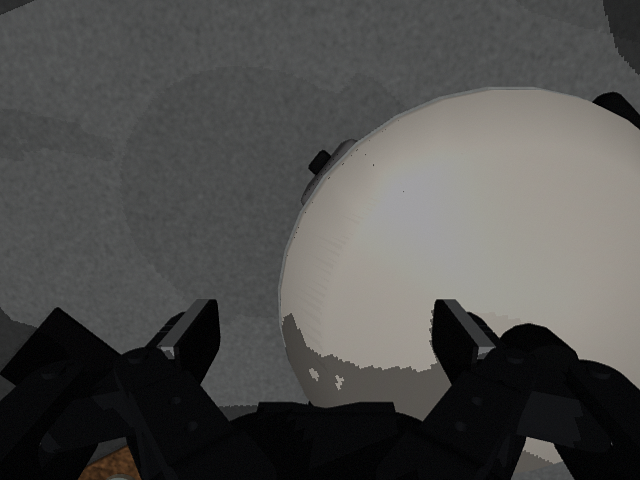

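```bash
python3 - <<'E'
import cv2
a=cv2.imread('pics/0_top.png')[180:330,160:320];cv2.imwrite('pics/0_topc.png',cv2.resize(a,None,fx=5,fy=5,interpolation=2)[:600])
a=cv2.imread('pics/0_side.png')[170:270,220:380];cv2.imwrite('pics/0_sidec.png',cv2.resize(a,None,fx=5,fy=5,interpolation=2))
E
```

```text
(no output)
```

View pics/0_topc.png

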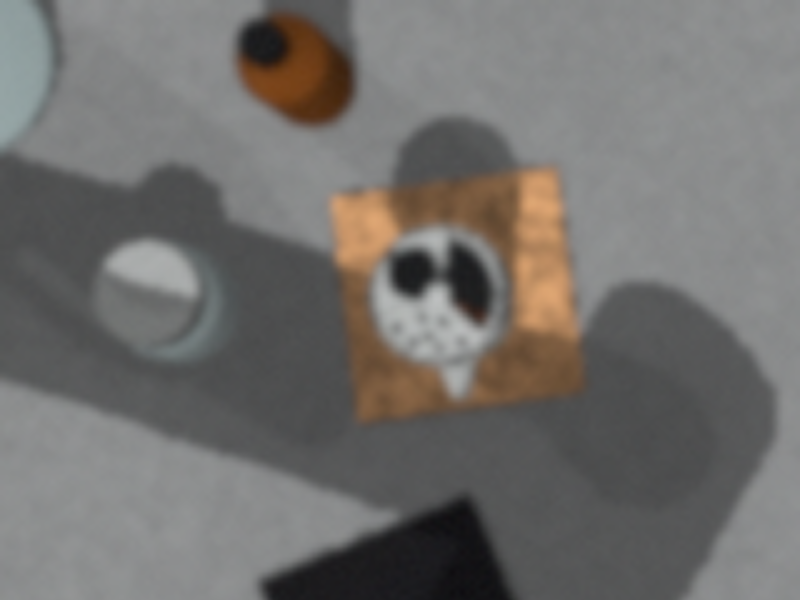

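View pics/0_sidec.png

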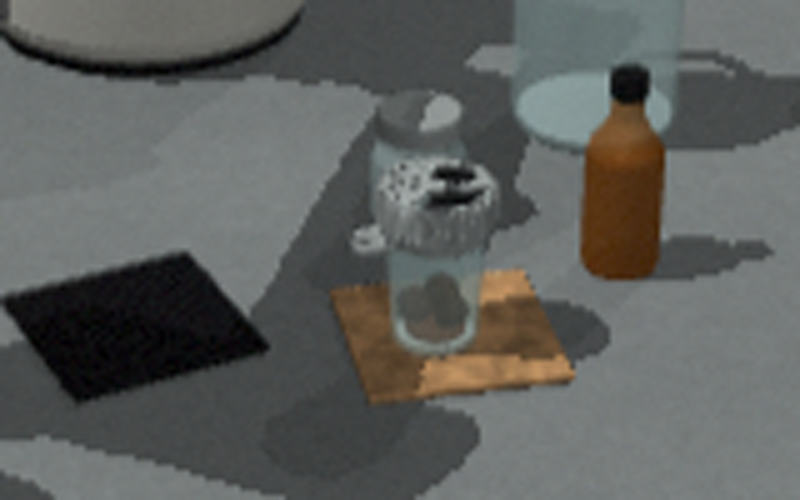

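```bash
cat >> h.py <<'E'
np.set_printoptions(precision=4,suppress=True)
def look(n,fn,c=None,k=1):
    f=optics.grab_frame(n);im=f["frame"]
    if c: im=im[c[1]:c[3],c[0]:c[2]]
    cv2.imwrite('pics/'+fn,cv2.resize(im,None,fx=k,fy=k,interpolation=2)); return f
E
python3 - <<'E'
from h import *
T=optics.grab_frame("top");S=optics.grab_frame("side")
print("base",proj(T,[0,0,0]),proj(S,[0,0,0]), proj(T,[.3,0,0]))
print("cap tri",tri([(T,(245.5,239)),(S,(307.7,207))]))
for nm,p,z in [("cap",(244.8,239.2),.106),("hole",(241.7,233.5),.106),("cap by crop",(160+437/5,180+295/5),.106),("hole crop",(160+410/5,180+272/5),.106),("lugtip",(160+458/5,180+395/5),.0745),("mat",(248.8,237.4),0.006),("bowl rim",(420.5,229.5),.065),("salt",(191,239),.075),("vin",(221,196),0.),("spoon bowl",(335,206),0.01),("spoon end",(340,282),0.01),("black",(242,308),.006),("mug",(457,178),.085),("lime",(440.5,278),.024),("saucer",(338,151),.016)]:
    print(nm,atz(T,p,z))
m=silhouettes("mat","top");print([(x["bbox"],x["score"]) for x in m])
for thing in ["bowl"]:
  for m in silhouettes(thing,"top"):
    ys,xs=np.nonzero(m["mask"]);(c,r)=cv2.minEnclosingCircle(np.stack([xs,ys],1).astype(np.float32));print(thing,c,r,m["score"],atz(T,c,.065))
E
```

```text
base [326.3042 426.6803] [124.9807 287.5497] [327.3232 308.4006]
cap tri [0.4717 0.1994 0.1035]
cap [0.4694 0.2007 0.106 ]
hole [0.4832 0.2085 0.106 ]
cap by crop [0.4699 0.1944 0.106 ]
hole crop [0.481  0.2077 0.106 ]
lugtip [0.423  0.188  0.0745]
mat [0.4827 0.2067 0.006 ]
bowl rim [ 0.5007 -0.2307  0.065 ]
salt [0.4714 0.3397 0.075 ]
vin [0.5924 0.2834 0.    ]
spoon bowl [ 0.5664 -0.0178  0.01  ]
spoon end [ 0.3686 -0.0322  0.01  ]
black [0.2991 0.2208 0.006 ]
mug [ 0.6271 -0.3177  0.085 ]
lime [ 0.3811 -0.2882  0.024 ]
saucer [ 0.7109 -0.0245  0.016 ]
[([211.9, 278.1, 275.9, 337.9], 0.8), ([226.5, 211.7, 276.5, 262.3], 0.68)]
bowl (473.8330078125, 343.3359680175781) 31.937143325805664 0.81 [ 0.2215 -0.3598  0.065 ]
bowl (418.80767822265625, 228.88461303710938) 31.60908317565918 0.79 [ 0.5022 -0.2265  0.065 ]
```

Emit:
{"method": "jog_arm", "body": {
  "increments": [
    {"slide":[-26,-19,0]},
    {"slide":[-26,-19,0]},
    {"slide":[-26,-19,0]},
    {"slide":[-26,-19,0]},
    {"slide":[-26,-19,0]},
    {"slide":[-26,-19,0]},
    {"slide":[-26,-19,0]},
    {"slide":[-26,-19,0]},
    {"slide":[-26,-19,0]},
    {"slide":[-26,-19,0]},
    {"slide":[-26,-19,0]},
    {"slide":[-26,-19,0]},
    {"slide":[-26,-19,0]},
    {"slide":[-26,-19,0]},
    {"rotation":[0,0,7]},
    {"rotation":[0,0,7]},
    {"rotation":[0,0,7]},
    {"rotation":[0,0,7]},
    {"slide":[0,0,0]}
  ]
}}

```text
invalid input
```

```bash
python3 - <<'E'
from h import *
f=look("wrist","1_w.png")
s=state();print(s);print(R_of(s["tool_rot"]).as_matrix())
for th in ["cap_grip","round_hole","outlet","jar"]:
  for p in place_of(th,"wrist"): print(th,p["uv"],p["score"],atz(f,p["uv"],.106))
E
```

```text
{'time': 2.35, 'joint_pos': array([ 1.069 ,  0.0527,  1.6129, -0.    ,  1.476 , -0.119 ]), 'joint_vel': array([-0.0004, -0.0004,  0.001 , -0.0003,  0.0002, -0.0012]), 'joint_efforts': array([ -0.0002, -39.3673, -37.0451,  -0.0001,   0.0006,  -0.    ]), 'tool_pos': array([0.2334, 0.5797, 0.2313]), 'tool_rot': array([-0.    ,  0.1903,  0.9817, -0.    ]), 'contact_force': array([ 0.8616, -0.5156, -0.1441]), 'ft_torque': array([-0.0379, -0.0578,  0.0371]), 'gripper_width': 0.9986967924471959}
[[-0.9276  0.3736 -0.    ]
 [ 0.3736  0.9276 -0.    ]
 [ 0.     -0.     -1.    ]]
```

View pics/1_w.png

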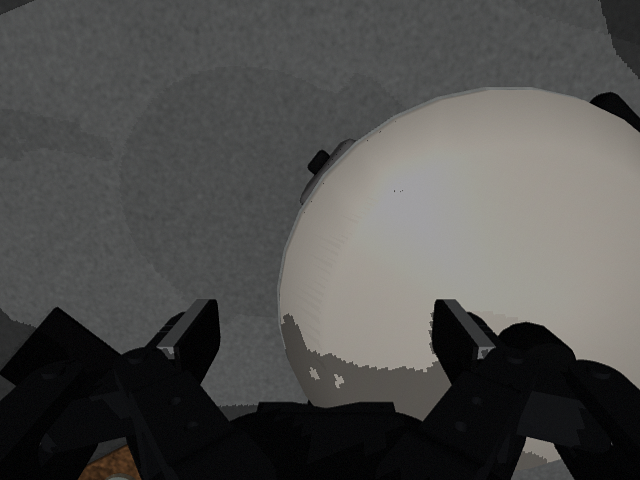

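Emit:
{"method": "jog_arm", "body": {
  "increments": [
    {"slide":[-26,-19,0],"rotation":[0,0,0]},
    {"slide":[-26,-19,0],"rotation":[0,0,0]},
    {"slide":[-26,-19,0],"rotation":[0,0,0]},
    {"slide":[-26,-19,0],"rotation":[0,0,0]},
    {"slide":[-26,-19,0],"rotation":[0,0,0]},
    {"slide":[-26,-19,0],"rotation":[0,0,0]},
    {"slide":[-26,-19,0],"rotation":[0,0,0]},
    {"slide":[-26,-19,0],"rotation":[0,0,0]},
    {"slide":[-26,-19,0],"rotation":[0,0,0]},
    {"slide":[-26,-19,0],"rotation":[0,0,0]},
    {"slide":[-26,-19,0],"rotation":[0,0,0]},
    {"slide":[-26,-19,0],"rotation":[0,0,0]},
    {"slide":[-26,-19,0],"rotation":[0,0,0]},
    {"slide":[-26,-19,0],"rotation":[0,0,0]},
    {"slide":[0,0,0],"rotation":[0,0,7]},
    {"slide":[0,0,0],"rotation":[0,0,7]},
    {"slide":[0,0,0],"rotation":[0,0,7]},
    {"slide":[0,0,0],"rotation":[0,0,7]},
    {"slide":[0,0,0],"rotation":[0,0,0]}
  ]
}}

```text
time: 4.13
tool_pos: [0.4718, 0.1969, 0.2314]
tool_rot: [0.0, 0.423, 0.906, 0.0]
contact_force: [0.3, -0.1, -1.0]
gripper_width: 0.996
```

```bash
python3 - <<'E'
from h import *
f=look("wrist","1_w2.png")
s=state();print(s);print(R_of(s["tool_rot"]).as_matrix())
for th in ["cap_grip","round_hole","outlet","jar"]:
  for p in place_of(th,"wrist"): print(th,p["uv"],p["score"],atz(f,p["uv"],.106))
E
```

```text
{'time': 4.1833, 'joint_pos': array([ 0.2499, -0.2243,  1.8729,  0.    ,  1.4928, -0.4518]), 'joint_vel': array([ 0.0023,  0.0001, -0.0007, -0.0009,  0.    , -0.0362]), 'joint_efforts': array([ -0.1004, -27.3946, -37.2011,  -0.0033,  -0.0009,   0.3004]), 'tool_pos': array([0.4718, 0.197 , 0.2314]), 'tool_rot': array([0.    , 0.421 , 0.9071, 0.    ]), 'contact_force': array([-0.3902,  0.1614,  0.694 ]), 'ft_torque': array([-0.0159, -0.0217, -0.0367]), 'gripper_width': 1.0001615964224453}
[[-0.6455  0.7638  0.0001]
 [ 0.7638  0.6455  0.    ]
 [-0.      0.0001 -1.    ]]
cap_grip [321.3, 236.1] 0.66 [0.4686 0.1946 0.106 ]
round_hole [342.9, 232.4] 0.8 [0.4795 0.2076 0.106 ]
outlet [307.1, 225.3] 0.83 [0.4547 0.1942 0.106 ]
jar [329.8, 213.0] 0.68 [0.462  0.2127 0.106 ]
```

View pics/1_w2.png

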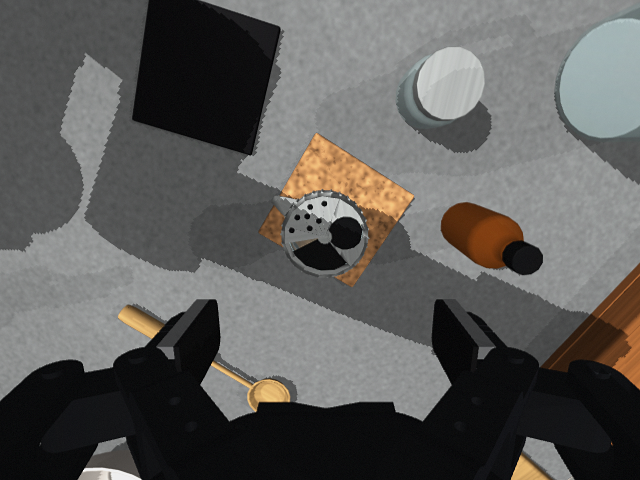

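```bash
python3 - <<'E'
from h import *
im=cv2.imread('pics/1_w2.png');cv2.imwrite('pics/1_w2c.png',cv2.resize(im[180:290,260:390],None,fx=5,fy=5,interpolation=2))
E
```

```text
(no output)
```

View pics/1_w2c.png

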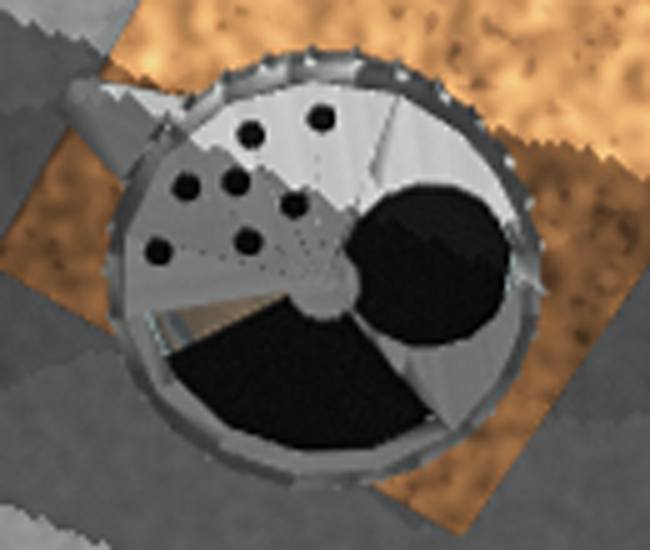

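```bash
cat >> h.py <<'E'
def cr(p,x0,y0,k): return (x0+p[0]/k,y0+p[1]/k)
def ang(a,b): return np.degrees(np.arctan2(b[1]-a[1],b[0]-a[0]))
E
python3 - <<'E'
from h import *
f=optics.grab_frame("wrist")
g=lambda p,z: atz(f,cr(p,260,180,5),z)
c=g((328,285),.106);h=g((430,265),.106);s=g((240,183),.106);lt=g((82,100),.0745)
e1=g((165,355),.103);e0=g((292,297),.103)
print(c,h,s,lt);print("hole",ang(c,h),np.hypot(*(h-c)[:2]),"strainer",ang(c,s),"lug",ang(c,lt),np.hypot(*(lt-c)[:2]),"edge",ang(c,e1)," ",ang(e0,e1))
E
```

```text
[0.4715 0.1965 0.106 ] [0.4815 0.2091 0.106 ] [0.4508 0.2001 0.106 ] [0.4241 0.1883 0.0745]
hole 51.57659463151075 0.0161044085641413 strainer 170.08623876946123 lug -170.1798445047396 0.048081430049663275 edge -114.59982676147374   -114.65843938804171
```

Emit:
{"method": "jog_arm", "body": {
  "increments": [
    {"slide":[0,0,21],"rotation":[0,0,5]},
    {"slide":[0,0,21],"rotation":[0,0,5]},
    {"slide":[0,0,21],"rotation":[0,0,0]},
    {"slide":[0,0,21],"rotation":[0,0,0]},
    {"slide":[0,0,21],"rotation":[0,0,0]},
    {"slide":[0,0,21],"rotation":[0,0,0]},
    {"slide":[0,0,21],"rotation":[0,0,0]},
    {"slide":[0,0,0],"rotation":[0,0,0]}
  ]
}}

```text
time: 5.1
tool_pos: [0.4683, 0.1962, 0.0795]
tool_rot: [-0.003, 0.499, 0.867, -0.003]
contact_force: [-0.4, 0.1, -0.4]
gripper_width: 0.998
```

```bash
python3 - <<'E'
from h import *
f=look("side","2_s.png",[220,110,380,230],5)
s=state();print(s["tool_pos"],s["joint_pos"],s["contact_force"],manip.grip_depth)
print(cr((0,0),0,0,1),proj(f,s["tool_pos"]))
E
```

```text
[0.4697 0.1966 0.0818] [ 0.2502 -0.0782  2.004   0.      1.2214 -0.2755] [ 0.4542  0.1837 -0.3585] -0.0187
(0.0, 0.0) [306.4181 214.3029]
```

View pics/2_s.png

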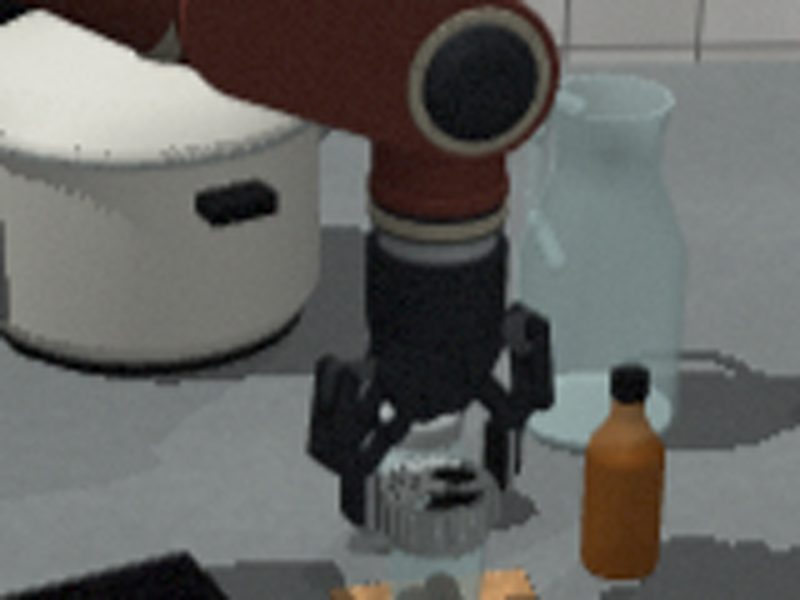

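Emit:
{"method": "jog_arm", "body": {
  "increments": [
    {"slide":[0,0,0],"rotation":[0,0,0]},
    {"slide":[0,0,0],"rotation":[0,0,0]},
    {"slide":[0,0,0],"rotation":[0,0,0]},
    {"slide":[0,0,0],"rotation":[0,0,0]},
    {"slide":[0,0,0],"rotation":[0,0,0]},
    {"slide":[0,0,0],"rotation":[0,0,0]}
  ],
  "fingers": 0.6
}}

```text
time: 5.65
tool_pos: [0.473, 0.1973, 0.0868]
tool_rot: [0.001, 0.499, 0.866, 0.001]
contact_force: [-2.0, -1.1, 6.5]
gripper_width: 0.759
```

```bash
python3 - <<'E'
from h import *
s=state();print(s,manip.grip_depth)
f=look("side","3_s.png",[260,170,340,230],8)
E
```

```text
{'time': 5.65, 'joint_pos': array([ 0.25  , -0.0824,  1.9989, -0.0002,  1.2221, -0.2749]), 'joint_vel': array([ 0.0006, -0.0001, -0.0004, -0.0019,  0.0001,  0.0004]), 'joint_efforts': array([ -0.0021, -27.0605, -31.6497,   0.1155,  -0.8149,   0.006 ]), 'tool_pos': array([0.473 , 0.1973, 0.0868]), 'tool_rot': array([0.0012, 0.4994, 0.8664, 0.001 ]), 'contact_force': array([-2.008 , -1.1016,  6.4713]), 'ft_torque': array([-0.201 ,  0.5076, -0.0605]), 'gripper_width': 0.7587800250097783} -0.0187
```

View pics/3_s.png

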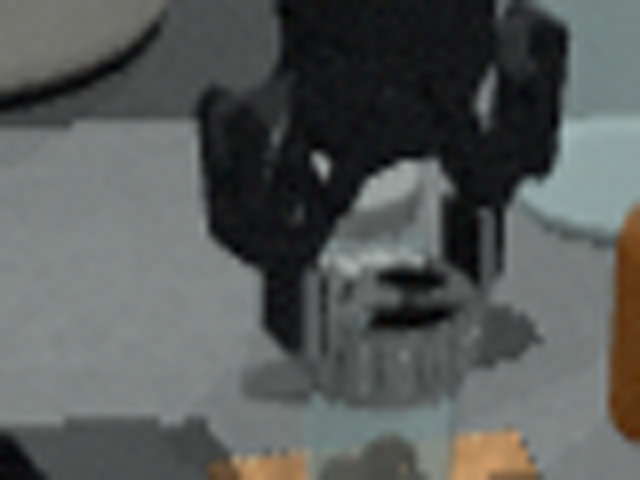

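Emit:
{"method": "jog_arm", "body": {
  "increments": [
    {"slide":[0,0,2],"rotation":[0,0,0]},
    {"slide":[0,0,0],"rotation":[0,0,0]},
    {"slide":[0,0,0],"rotation":[0,0,0]}
  ]
}}

```text
time: 5.95
tool_pos: [0.4733, 0.1973, 0.0866]
tool_rot: [0.001, 0.499, 0.866, 0.001]
contact_force: [-7.8, -2.4, 15.8]
gripper_width: 0.758
```

Emit:
{"method": "jog_arm", "body": {
  "increments": [
    {"slide":[0,0,-0.7],"rotation":[0,0,0]},
    {"slide":[0,0,0],"rotation":[0,0,-3]},
    {"slide":[0,0,0],"rotation":[0,0,-4]},
    {"slide":[0,0,0],"rotation":[0,0,-5]},
    {"slide":[0,0,0],"rotation":[0,0,-5]},
    {"slide":[0,0,0],"rotation":[0,0,-3]}
  ]
}}

```text
time: 6.45
tool_pos: [0.4757, 0.198, 0.0868]
tool_rot: [0.004, 0.34, 0.94, 0.003]
contact_force: [3.2, 1.3, 5.2]
gripper_width: 0.764
```

```bash
python3 - <<'E'
from h import *
s=state();print(s["tool_pos"],s["contact_force"],s["ft_torque"],ang([0,0],R_of(s["tool_rot"]).as_matrix()[:,1]))
f=look("side","4_s.png",[260,170,340,230],8)
f=look("top","4_t.png",[200,190,300,290],6)
E
```

```text
[0.4757 0.198  0.0868] [3.2104 1.3026 5.1696] [ 0.3193 -0.7804 -0.0432] 50.264129430842026
```

View pics/4_s.png

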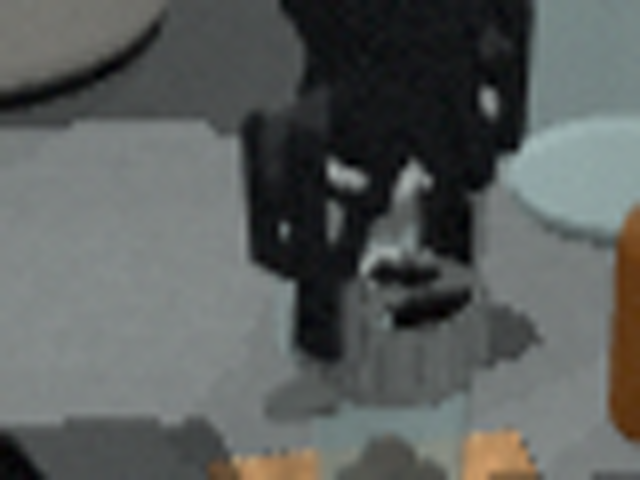

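Emit:
{"method": "jog_arm", "body": {
  "increments": [
    {"slide":[0,0,1.8],"rotation":[0,0,0]},
    {"slide":[0,0,0],"rotation":[0,0,0]}
  ]
}}

```text
time: 6.72
tool_pos: [0.4764, 0.1976, 0.0866]
tool_rot: [0.005, 0.341, 0.94, 0.002]
contact_force: [0.4, -2.8, 12.8]
gripper_width: 0.762
```

View pics/4_t.png

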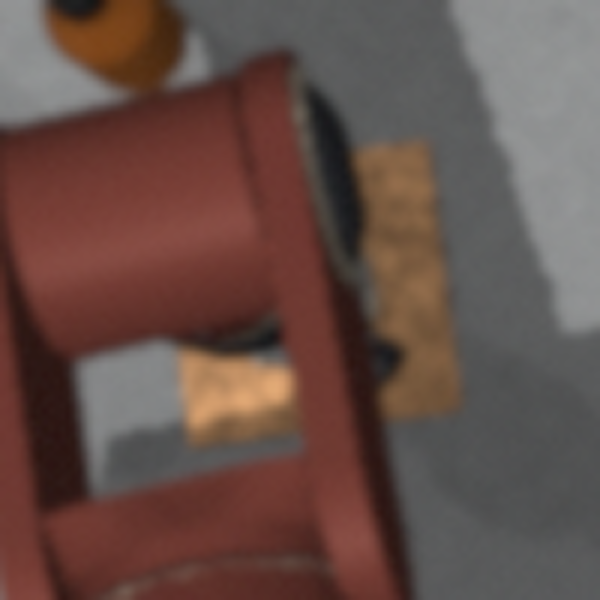

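Emit:
{"method": "jog_arm", "body": {
  "increments": [
    {"slide":[0,0,0],"rotation":[0,0,-4]},
    {"slide":[0,0,0],"rotation":[0,0,-5]},
    {"slide":[0,0,0],"rotation":[0,0,-5]},
    {"slide":[0,0,0],"rotation":[0,0,-5]},
    {"slide":[0,0,0],"rotation":[0,0,-5]}
  ]
}}

```text
time: 7.13
tool_pos: [0.477, 0.1986, 0.0867]
tool_rot: [0.006, 0.137, 0.991, 0.003]
contact_force: [3.0, 0.5, 10.3]
gripper_width: 0.763
```

Emit:
{"method": "jog_arm", "body": {
  "increments": [
    {"slide":[0,0,0.5],"rotation":[0,0,-5]},
    {"slide":[0,0,0],"rotation":[0,0,-5]},
    {"slide":[0,0,0],"rotation":[0,0,-5]},
    {"slide":[0,0,0],"rotation":[0,0,-5]},
    {"slide":[0,0,0],"rotation":[0,0,-5]}
  ]
}}

```text
time: 7.55
tool_pos: [0.477, 0.1988, 0.0867]
tool_rot: [0.007, -0.081, 0.997, 0.002]
contact_force: [1.6, 1.0, 11.9]
gripper_width: 0.762
```

```bash
python3 - <<'E'
from h import *
s=state();print(s["tool_pos"],s["contact_force"],s["ft_torque"],ang([0,0],R_of(s["tool_rot"]).as_matrix()[:,1]))
f=look("side","5_s.png",[260,170,340,230],8)
E
```

```text
[0.477  0.1988 0.0867] [ 1.5948  1.0308 11.9251] [ 0.4779 -0.202  -0.0678] 99.28064314884647
```

View pics/5_s.png

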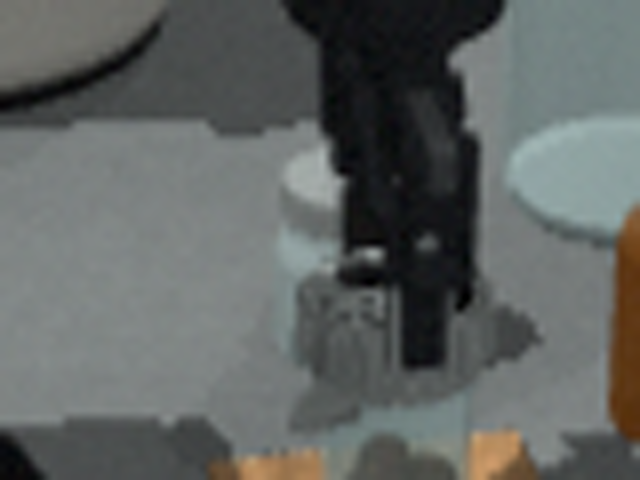

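Emit:
{"method": "jog_arm", "body": {
  "increments": [
    {"slide":[0,0,0],"rotation":[0,0,-5]},
    {"slide":[0,0,0],"rotation":[0,0,-5]},
    {"slide":[0,0,0],"rotation":[0,0,-5]},
    {"slide":[0,0,0],"rotation":[0,0,-5]},
    {"slide":[0,0,0],"rotation":[0,0,-5]},
    {"slide":[0,0,0],"rotation":[0,0,-5]}
  ]
}}

```text
time: 8.1
tool_pos: [0.4767, 0.1994, 0.0868]
tool_rot: [0.007, -0.336, 0.942, 0.001]
contact_force: [0.8, 3.2, 14.1]
gripper_width: 0.766
```

Emit:
{"method": "jog_arm", "body": {
  "increments": [
    {"slide":[0,0,-0.3],"rotation":[0,0,-5]},
    {"slide":[0,0,0],"rotation":[0,0,-5]},
    {"slide":[0,0,0],"rotation":[0,0,-5]},
    {"slide":[0,0,0],"rotation":[0,0,-5]},
    {"slide":[0,0,0],"rotation":[0,0,-5]},
    {"slide":[0,0,0],"rotation":[0,0,-5]}
  ]
}}

```text
time: 8.6
tool_pos: [0.4763, 0.1991, 0.0869]
tool_rot: [0.006, -0.568, 0.823, -0.001]
contact_force: [0.5, 2.8, 13.4]
gripper_width: 0.76
```

```bash
python3 - <<'E'
from h import *
s=state();print(s["joint_pos"],s["tool_pos"],s["contact_force"],s["ft_torque"],ang([0,0],R_of(s["tool_rot"]).as_matrix()[:,1]))
f=look("side","6_s.png",[260,170,340,230],8)
ctr=np.array([.473+.002,.1985,.0745])
for a in range(185,240,5): print(a, (proj(f,ctr+.048*np.array([np.cos(np.radians(a)),np.sin(np.radians(a)),0]))-[260,170])*8)
E
```

```text
[ 0.2505 -0.0795  1.996   0.0025  1.2135 -2.5304] [0.4763 0.1991 0.0869] [ 0.5076  2.7644 13.3979] [ 0.5746  0.26   -0.0713] 159.28123814552364
185 [250.9037 379.4204]
190 [253.1217 385.355 ]
195 [256.3699 391.1942]
200 [260.63   396.8915]
205 [265.8749 402.4011]
210 [272.0695 407.6779]
215 [279.17   412.6785]
220 [287.1245 417.3612]
225 [295.8733 421.6863]
230 [305.3495 425.6172]
235 [315.4788 429.1201]
```

View pics/6_s.png

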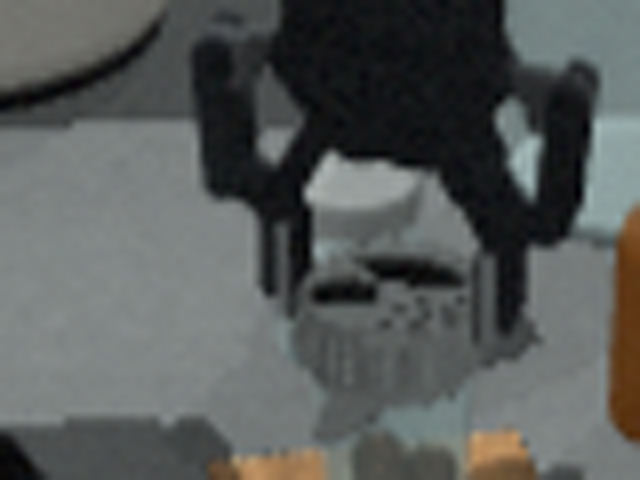

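Emit:
{"method": "jog_arm", "body": {
  "increments": [
    {"slide":[0,0,-4],"rotation":[0,0,0]},
    {"slide":[0,0,0],"rotation":[0,0,0]},
    {"slide":[0,0,0],"rotation":[0,0,0]},
    {"slide":[0,0,-20],"rotation":[0,0,0]},
    {"slide":[0,0,-30],"rotation":[0,0,7]},
    {"slide":[0,0,-30],"rotation":[0,0,7]},
    {"slide":[0,0,-30],"rotation":[0,0,7]},
    {"slide":[0,0,-30],"rotation":[0,0,7]},
    {"slide":[0,0,0],"rotation":[0,0,7]},
    {"slide":[0,0,0],"rotation":[0,0,7]},
    {"slide":[0,0,0],"rotation":[0,0,7]},
    {"slide":[0,0,0],"rotation":[0,0,7]},
    {"slide":[0,0,0],"rotation":[0,0,7]},
    {"slide":[0,0,0],"rotation":[0,0,7]},
    {"slide":[0,0,0],"rotation":[0,0,7]},
    {"slide":[0,0,0],"rotation":[0,0,7]},
    {"slide":[0,0,0],"rotation":[0,0,7]},
    {"slide":[0,0,0],"rotation":[0,0,0]}
  ],
  "fingers": 1.0
}}

```text
time: 10.15
tool_pos: [0.4713, 0.1968, 0.2241]
tool_rot: [-0.001, 0.191, 0.982, -0.0]
contact_force: [-0.2, -0.4, -0.4]
gripper_width: 1.001
```

```bash
python3 - <<'E'
from h import *
f=look("wrist","7_w.png",None)
cv2.imwrite('pics/7_wc.png',cv2.resize(f["frame"][160:300,240:400],None,fx=4,fy=4,interpolation=2))
s=state();print(s["tool_pos"],s["contact_force"],ang([0,0],R_of(s["tool_rot"]).as_matrix()[:,1]))
E
```

```text
[0.4713 0.1969 0.2242] [ 0.0471  0.2406 -0.3827] 68.2008503786948
```

View pics/7_wc.png

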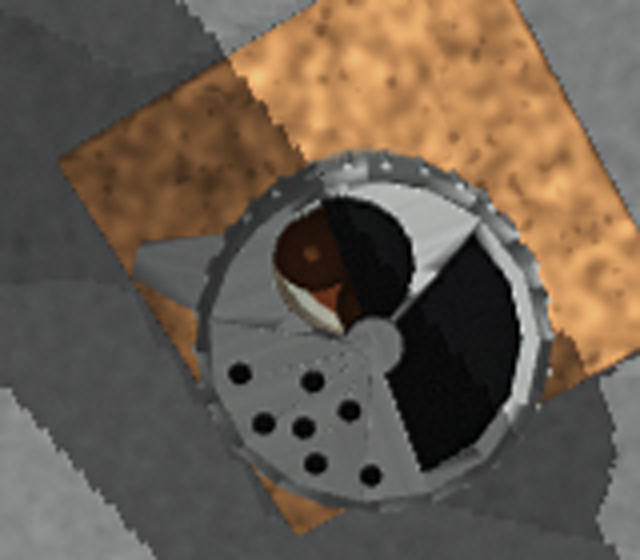

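```bash
python3 - <<'E'
from h import *
f=optics.grab_frame("wrist")
g=lambda p,z: atz(f,cr(p,240,160,4),z)
c=g((375,348),.106);h=g((343,263),.106);lt=g((143,262),.0745)
print(c,h,lt,"hole",ang(c,h),"lug",ang(c,lt)%360,np.hypot(*(lt-c)[:2]),"edge",ang(g((345,318),.103),g((326,206),.103))%360)
E
```

```text
[0.479  0.1999 0.106 ] [0.4614 0.2004 0.106 ] [0.452  0.159  0.0745] hole 178.41111949931246 lug 236.4954278823189 0.049080175476381806 edge 167.5343120405266
```

Emit:
{"method": "jog_arm", "body": {
  "increments": [
    {"slide":[0,0,0],"rotation":[0,0,-6]},
    {"slide":[0,0,0],"rotation":[0,0,-6]},
    {"slide":[0,0,0],"rotation":[0,0,-5]},
    {"slide":[-7.4,3.8,20],"rotation":[0,0,0]},
    {"slide":[0,0,25],"rotation":[0,0,0]},
    {"slide":[0,0,25],"rotation":[0,0,0]},
    {"slide":[0,0,25],"rotation":[0,0,0]},
    {"slide":[0,0,25],"rotation":[0,0,0]},
    {"slide":[0,0,20],"rotation":[0,0,0]},
    {"slide":[0,0,0],"rotation":[0,0,0]},
    {"slide":[0,0,0],"rotation":[0,0,0]}
  ]
}}

```text
time: 11.17
tool_pos: [0.4784, 0.1999, 0.0838]
tool_rot: [-0.002, 0.042, 0.999, -0.0]
contact_force: [0.5, -0.1, 0.8]
gripper_width: 0.998
```

Emit:
{"method": "jog_arm", "body": {
  "increments": [
    {"slide":[0,0,0],"rotation":[0,0,0]},
    {"slide":[0,0,0],"rotation":[0,0,0]},
    {"slide":[0,0,0],"rotation":[0,0,0]},
    {"slide":[0,0,0],"rotation":[0,0,0]},
    {"slide":[0,0,1.5],"rotation":[0,0,0]},
    {"slide":[0,0,0],"rotation":[0,0,0]},
    {"slide":[0,0,0],"rotation":[0,0,0]}
  ],
  "fingers": 0.6
}}

```text
time: 11.75
tool_pos: [0.4819, 0.2005, 0.0879]
tool_rot: [0.003, 0.043, 0.999, 0.0]
contact_force: [-3.3, -2.1, 11.8]
gripper_width: 0.759
```

Emit:
{"method": "jog_arm", "body": {
  "increments": [
    {"slide":[0,0,0.6],"rotation":[0,0,0]},
    {"slide":[0,0,0],"rotation":[0,0,-4]},
    {"slide":[0,0,0],"rotation":[0,0,-5]},
    {"slide":[0,0,0],"rotation":[0,0,-5]},
    {"slide":[0,0,0],"rotation":[0,0,-5]},
    {"slide":[0,0,0],"rotation":[0,0,-5]}
  ]
}}

```text
time: 12.25
tool_pos: [0.4834, 0.2022, 0.0879]
tool_rot: [0.005, -0.167, 0.986, 0.002]
contact_force: [0.3, 3.0, 9.8]
gripper_width: 0.76
```

Emit:
{"method": "jog_arm", "body": {
  "increments": [
    {"slide":[0,0,1],"rotation":[0,0,0]},
    {"slide":[0,0,0],"rotation":[0,0,-4]},
    {"slide":[0,0,0],"rotation":[0,0,-5]},
    {"slide":[0,0,0],"rotation":[0,0,-5]},
    {"slide":[0,0,0],"rotation":[0,0,-5]},
    {"slide":[0,0,0],"rotation":[0,0,-5]}
  ]
}}

```text
time: 12.75
tool_pos: [0.4832, 0.2028, 0.0878]
tool_rot: [0.005, -0.369, 0.93, 0.001]
contact_force: [-1.3, 2.9, 15.9]
gripper_width: 0.759
```

Emit:
{"method": "jog_arm", "body": {
  "increments": [
    {"slide":[0,0,0],"rotation":[0,0,-4]},
    {"slide":[0,0,0],"rotation":[0,0,-5]},
    {"slide":[0,0,0],"rotation":[0,0,-5]},
    {"slide":[0,0,0],"rotation":[0,0,-5]},
    {"slide":[0,0,0],"rotation":[0,0,-5]},
    {"slide":[0,0,0],"rotation":[0,0,0]}
  ]
}}

```text
time: 13.25
tool_pos: [0.4824, 0.2027, 0.0878]
tool_rot: [0.004, -0.554, 0.833, 0.001]
contact_force: [-3.6, 4.3, 17.4]
gripper_width: 0.761
```

```bash
python3 - <<'E'
from h import *
s=state();print(s["joint_pos"],s["tool_pos"],s["contact_force"],s["ft_torque"],ang([0,0],R_of(s["tool_rot"]).as_matrix()[:,1]))
f=look("side","8_s.png",[260,170,340,230],8)
ctr=np.array([.482,.201,.0745])
for a in range(230,310,5): print(a, (proj(f,ctr+.048*np.array([np.cos(np.radians(a)),np.sin(np.radians(a)),0]))-[260,170])*8)
E
```

```text
[ 0.2533 -0.0608  1.9765  0.0044  1.2183 -2.4923] [0.4824 0.2027 0.0878] [-3.623   4.3    17.4387] [ 0.8392  1.3095 -0.0082] 157.22314855170808
230 [325.1146 421.2684]
235 [335.25   424.7591]
240 [345.9536 427.7932]
245 [357.1395 430.3443]
250 [368.7171 432.3902]
255 [380.5919 433.913 ]
260 [392.6664 434.8994]
265 [404.8412 435.3408]
270 [417.0157 435.2334]
275 [429.0896 434.5785]
280 [440.9636 433.382 ]
285 [452.5402 431.6546]
290 [463.7251 429.4119]
295 [474.4281 426.6737]
300 [484.5634 423.4641]
305 [494.051 419.811]
```

View pics/8_s.png

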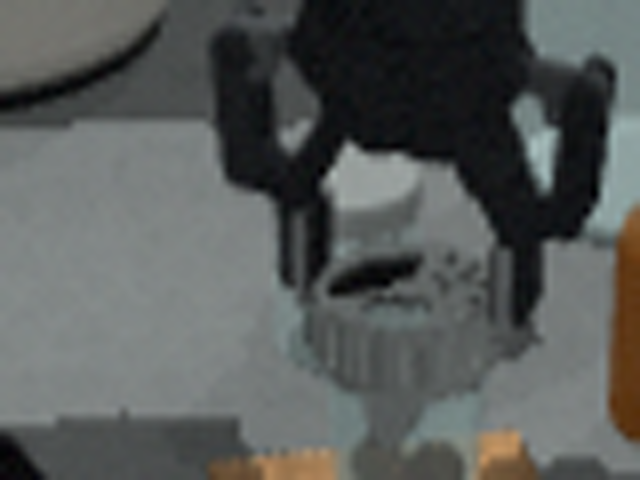

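Emit:
{"method": "jog_arm", "body": {
  "increments": [
    {"slide":[0,0,-0.5],"rotation":[0,0,-4]},
    {"slide":[0,0,0],"rotation":[0,0,-4]},
    {"slide":[0,0,0],"rotation":[0,0,0]},
    {"slide":[0,0,-3],"rotation":[0,0,0]}
  ]
}}

```text
time: 13.63
tool_pos: [0.4812, 0.2014, 0.0884]
tool_rot: [0.003, -0.609, 0.793, -0.0]
contact_force: [-0.1, 0.4, -4.6]
gripper_width: 0.761
```

Emit:
{"method": "jog_arm", "body": {
  "increments": [
    {"slide":[0,0,0],"rotation":[0,0,0]},
    {"slide":[0,0,0],"rotation":[0,0,0]},
    {"slide":[0,0,0],"rotation":[0,0,0]},
    {"slide":[0,0,-20],"rotation":[0,0,0]},
    {"slide":[0,0,-30],"rotation":[0,0,7]},
    {"slide":[0,0,-30],"rotation":[0,0,7]},
    {"slide":[0,0,-30],"rotation":[0,0,7]},
    {"slide":[0,0,-30],"rotation":[0,0,7]},
    {"slide":[0,0,0],"rotation":[0,0,7]},
    {"slide":[0,0,0],"rotation":[0,0,7]},
    {"slide":[0,0,0],"rotation":[0,0,7]},
    {"slide":[0,0,0],"rotation":[0,0,7]},
    {"slide":[0,0,0],"rotation":[0,0,7]},
    {"slide":[0,0,0],"rotation":[0,0,0]},
    {"slide":[0,0,0],"rotation":[0,0,0]}
  ],
  "fingers": 1.0
}}

```text
time: 14.88
tool_pos: [0.4793, 0.2, 0.225]
tool_rot: [-0.0, -0.107, 0.994, -0.0]
contact_force: [-0.2, -0.0, 0.7]
gripper_width: 1.0
```

```bash
python3 - <<'E'
from h import *
f=look("wrist","9_w.png",None)
cv2.imwrite('pics/9_wc.png',cv2.resize(f["frame"][160:300,240:400],None,fx=4,fy=4,interpolation=2))
s=state();print(s["joint_pos"],s["tool_pos"],s["contact_force"],ang([0,0],R_of(s["tool_rot"]).as_matrix()[:,1]))
E
```

```text
[ 0.2521 -0.1989  1.8619 -0.0001  1.4791 -1.5321] [0.4793 0.2001 0.225 ] [ 0.5804  0.2176 -0.5633] 102.2295122974989
```

View pics/9_wc.png

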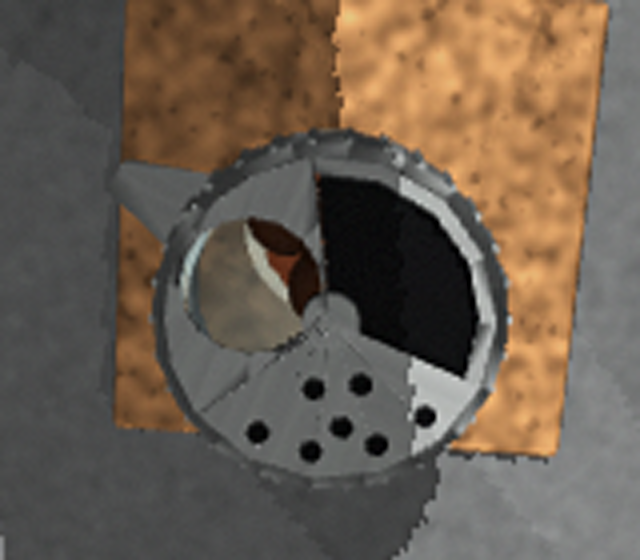

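```bash
python3 - <<'E'
from h import *
f=optics.grab_frame("wrist")
g=lambda p,z: atz(f,cr(p,240,160,4),z)
c=g((330,318),.106);h=g((254,285),.106);
c2=g((335,305),.100)
for z in (.0745,.079):
  lt=g((117,180),z); print(lt,"lug",ang(c,lt)%360,np.hypot(*(lt-c)[:2]))
print(c,h,"hole",ang(c,h)%360)
E
```

```text
[0.4685 0.1498 0.0745] lug 256.4110725172995 0.049243789655284136
[0.4677 0.1504 0.079 ] lug 255.30434416825193 0.048916286065084136
[0.4801 0.1977 0.106 ] [0.4768 0.1824 0.106 ] hole 258.0322658880491
```

Emit:
{"method": "jog_arm", "body": {
  "increments": [
    {"slide":[0,0,-10],"rotation":[7,0,0]},
    {"slide":[0,0,-10],"rotation":[7,0,0]},
    {"slide":[0,0,0],"rotation":[7,0,0]},
    {"slide":[0,0,0],"rotation":[0,0,0]}
  ]
}}

```text
time: 15.32
tool_pos: [0.4784, 0.2038, 0.2446]
tool_rot: [0.019, -0.106, 0.977, -0.182]
contact_force: [0.1, 0.2, -0.3]
gripper_width: 1.001
```

```bash
python3 - <<'E'
from h import *
s=state();print(repr(s["joint_pos"]),s["tool_pos"]);print(R_of(s["tool_rot"]).as_matrix())
E
```

```text
array([ 0.4484, -0.1278,  1.7978, -0.3579,  1.5625, -1.3199]) [0.4784 0.2038 0.2446]
[[-0.9766 -0.2012  0.0758]
 [-0.215   0.9109 -0.3523]
 [ 0.0018 -0.3603 -0.9328]]
```

```bash
cat > kin.py <<'E'
import numpy as np
from scipy.spatial.transform import Rotation as Ro
from scipy.optimize import least_squares
z=lambda a:Ro.from_euler('z',a).as_matrix()
y=lambda a:Ro.from_euler('y',a).as_matrix()
LO=np.array([-3.01,-1.01,.06,-1.02,.09,-3.14]);HI=np.array([3.01,2.22,2.58,4.17,2.62,3.14])
def rot(j,s4=1): return z(j[0])@y(j[1]+j[2])@z(s4*j[3])@y(j[4])@z(j[5])
def pos(j,P,s4=1,full=False):
    a1,b,h,a2,x2,a3,d4,x5,d6=P
    e=z(j[0])@(np.array([a1,b,h])+y(j[1])@np.array([x2,0,a2]))
    w=e+z(j[0])@y(j[1]+j[2])@np.array([a3,0,d4])
    t=w+z(j[0])@y(j[1]+j[2])@z(s4*j[3])@(y(j[4])@np.array([x5,0,d6]))
    return (e,w,t) if full else t
E
python3 - <<'E'
from kin import *
np.set_printoptions(precision=4,suppress=True)
J=np.array([[1.069,.0527,1.6129,0,1.476,-.119],[.2499,-.2243,1.8729,0,1.4928,-.4518],[.2502,-.0782,2.004,0,1.2214,-.2755],[.25,-.0824,1.9989,-.0002,1.2221,-.2749],[.2505,-.0795,1.996,.0025,1.2135,-2.5304],[.2533,-.0608,1.9765,.0044,1.2183,-2.4923],[.2521,-.1989,1.8619,-.0001,1.4791,-1.5321],[.4484,-.1278,1.7978,-.3579,1.5625,-1.3199]])
X=np.array([[.2334,.5797,.2313],[.4718,.197,.2314],[.4697,.1966,.0818],[.473,.1973,.0868],[.4763,.1991,.0869],[.4824,.2027,.0878],[.4793,.2001,.225],[.4784,.2038,.2446]])
Rl=np.array([[-.9766,-.2012,.0758],[-.215,.9109,-.3523],[.0018,-.3603,-.9328]])
for s4 in (1,-1):
    R=rot(J[7],s4);M=R.T@Rl;print(s4,M)
    prior=np.array([0,.07,.2,.35,0,0,.35,0,.25])
    r=least_squares(lambda P:np.concatenate([((np.array([pos(j,P,s4) for j in J])-X)*1000).ravel(),(P-prior)*2]),prior)
    print(r.x,np.abs(r.fun[:24]).max(),r.fun[:24].reshape(-1,3)[-1])
E
```

```text
1 [[ 0.     -1.      0.    ]
 [ 1.      0.     -0.0001]
 [ 0.0001 -0.0001  1.    ]]
[ 0.0005  0.0742  0.2382  0.4261 -0.0001  0.0956  0.6098  0.0004  0.2796] 0.06796749739888808 [-0.0205 -0.0045 -0.0083]
-1 [[ 0.0646 -0.7697  0.6352]
 [ 0.9848 -0.0535 -0.165 ]
 [ 0.161   0.6361  0.7545]]
[ 0.3555  0.073  -0.3464  0.4309 -0.005   0.0472  0.5975  0.3533 -0.2525] 27.998722388867304 [27.9987 23.8313 -2.6326]
```

```bash
cat >> kin.py <<'E'
P=np.array([ 0.0005,0.0742,0.2382,0.4261,-0.0001,0.0956,0.6098,0.0004,0.2796])
C=np.array([[0,-1,0],[1,0,0],[0,0,1.]])
def fk(j): return rot(j)@C,pos(j,P)
def ik(R,p,n=40,seed=0,j0=None):
    rng=np.random.default_rng(seed);best=None
    for k in range(n):
        s=j0 if (j0 is not None and k==0) else LO+(HI-LO)*rng.random(6)
        if j0 is None: s=s.copy(); s[0]=rng.uniform(-1,1.2);s[1]=rng.uniform(-.8,1)
        def f(j):
            r,t=fk(j); return np.concatenate([(t-p)*10,Ro.from_matrix(R.T@r).as_rotvec()])
        try:o=least_squares(f,np.clip(s,LO+1e-3,HI-1e-3),bounds=(LO,HI),max_nfev=60)
        except Exception: continue
        if best is None or o.cost<best.cost-1e-9: best=o
        if best.cost<1e-8: break
    return best.x,best.cost
def toolR(zv,yv):
    zv=zv/np.linalg.norm(zv);yv=yv-zv*(yv@zv);yv/=np.linalg.norm(yv)
    return np.stack([np.cross(yv,zv),yv,zv],1)
def grasp(phi,tau,sgn=1,jar=(.480,.198),zg=.061,deep=.0187):
    d=np.array([np.cos(phi),np.sin(phi),0]);zv=np.cos(tau)*d-np.sin(tau)*np.array([0,0,1])
    yv=sgn*np.cross([0,0,1],d);R=toolR(zv,yv)
    return R,np.array([*jar,zg])+R[:,2]*deep
def tip(R,p,phi,ang,gp0,gp1):
    "tip jar by ang toward phi; grasp point gp0->gp1"
    a=np.array([-np.sin(phi),np.cos(phi),0]);Q=Ro.from_rotvec(a*ang).as_matrix()
    return Q@R,gp1+Q@(p-gp0)
E
python3 - <<'E'
from kin import *
np.set_printoptions(precision=2,suppress=True)
for tau in (15,20):
 for ph in range(30,181,15):
  for sg in (1,-1):
   phi=np.radians(ph);R,p=grasp(phi,np.radians(tau),sg)
   j,c=ik(R,p)
   if c>1e-6: continue
   e,w,t=pos(j,P,full=True)
   # pour: bowl centre .501,-.229 ; mouth at centre
   d=np.array([np.cos(phi),np.sin(phi),0]);a=np.radians(98)
   jz=np.cos(a)*np.array([0,0,1])+np.sin(a)*d
   gp1=np.array([.501,-.229,.10])-jz*.045; R2,p2=tip(R,p,phi,a,np.array([.480,.198,.061]),gp1)
   j2,c2=ik(R2,p2,j0=j)
   print(tau,ph,sg,j,"w",w,"el",e,"| pour",j2,c2<1e-6)
E
```

```text
15 30 1 [-0.01 -0.12  2.58  2.35  0.76  2.06] w [0.26 0.07 0.13] el [-0.05  0.07  0.66] | pour [-0.48  0.12  1.83 -0.34  1.43 -2.48] True
15 30 -1 [-0.01 -0.12  2.58  2.35  0.76 -1.09] w [0.26 0.07 0.13] el [-0.05  0.07  0.66] | pour [-0.48  0.12  1.83 -0.34  1.43  0.66] True
15 45 1 [-0.18 -0.03  2.5   1.89  1.    2.23] w [0.3  0.02 0.13] el [0.   0.08 0.66] | pour [-0.46  0.09  1.86 -0.39  1.34 -2.7 ] True
15 45 -1 [-0.18 -0.03  2.5   1.89  1.   -0.91] w [0.3  0.02 0.13] el [0.   0.08 0.66] | pour [-0.46  0.09  1.86 -0.39  1.34  0.44] True
15 60 1 [-0.27  0.09  2.37  1.6   1.21  2.28] w [ 0.35 -0.02  0.13] el [0.06 0.06 0.66] | pour [-0.46  0.06  1.9  -0.42  1.24 -2.93] True
15 60 -1 [-0.27  0.09  2.37  1.6   1.21 -0.86] w [ 0.35 -0.02  0.13] el [0.06 0.06 0.66] | pour [-0.46  0.06  1.9  -0.42  1.24  0.21] True
15 75 1 [-0.29  0.21  2.23  1.38  1.39  2.29] w [ 0.42 -0.05  0.13] el [0.11 0.05 0.65] | pour [-0.46  0.02  1.93 -0.44  1.14  3.12] True
15 75 -1 [-0.29  0.21  2.23  1.38  1.39 -0.85] w [ 0.42 -0.05  0.13] el [0.11 0.05 0.65] | pour [-0.46  0.02  1.93 -0.44  1.14 -0.02] Tru
[... 4233 characters left out ...]
 2.1   0.03  0.69  1.5 ] True
20 150 -1 [ 0.    0.63  1.56  0.56  2.05 -1.09] w [0.69 0.08 0.15] el [0.25 0.07 0.58] | pour [-0.57 -0.14  2.1   0.03  0.69 -1.64] True
20 165 1 [0.08 0.69 1.47 0.39 2.15 1.91] w [0.72 0.13 0.15] el [0.26 0.1  0.57] | pour [-0.61 -0.13  2.1   0.25  0.73  1.07] True
20 165 -1 [ 0.08  0.69  1.47  0.39  2.15 -1.23] w [0.72 0.13 0.15] el [0.26 0.1  0.57] | pour [-0.61 -0.13  2.1   0.25  0.73 -2.07] True
20 180 1 [0.17 0.73 1.41 0.2  2.21 1.75] w [0.73 0.2  0.15] el [0.27 0.12 0.56] | pour [-0.65 -0.12  2.09  0.4   0.81  0.69] True
20 180 -1 [ 0.17  0.73  1.41  0.2   2.21 -1.39] w [0.73 0.2  0.15] el [0.27 0.12 0.56] | pour [-0.65 -0.12  2.09  0.4   0.81 -2.45] True
```

Emit:
{"method": "jog_arm", "body": {
  "increments": [
    {"slide":[0,0,0],"rotation":[-7,0,0]},
    {"slide":[0,0,10],"rotation":[-7,0,0]},
    {"slide":[0,0,10],"rotation":[-7,0,0]},
    {"slide":[0,-2,0],"rotation":[0,0,-4]},
    {"slide":[0,0,10],"rotation":[0,0,-4]},
    {"slide":[0,0,25],"rotation":[0,0,0]},
    {"slide":[0,0,25],"rotation":[0,0,0]},
    {"slide":[0,0,0],"rotation":[0,0,0]},
    {"slide":[0,0,0],"rotation":[0,0,0]}
  ]
}}

```text
time: 16.07
tool_pos: [0.4793, 0.1952, 0.1642]
tool_rot: [-0.002, -0.174, 0.985, 0.0]
contact_force: [1.4, 0.2, 1.6]
gripper_width: 1.0
```

```bash
python3 - <<'E'
from h import *
s=state();print(s["tool_pos"],R_of(s["tool_rot"]).as_matrix())
f=optics.grab_frame("top")
print(atz(f,(251.6,238.8),.006))
E
```

```text
[0.4793 0.1952 0.1642] [[-0.9393 -0.3431 -0.0038]
 [-0.3431  0.9393  0.0002]
 [ 0.0035  0.0015 -1.    ]]
[0.479  0.1993 0.006 ]
```

Emit:
{"method": "jog_arm", "body": {
  "increments": [
    {"slide":[-1.6,2.4,16],"rotation":[0,0,0]},
    {"slide":[0,0,20],"rotation":[0,0,0]},
    {"slide":[0,0,20],"rotation":[0,0,0]},
    {"slide":[0,0,20],"rotation":[0,0,0]},
    {"slide":[0,0,3],"rotation":[0,0,0]},
    {"slide":[0,0,0],"rotation":[0,0,0]},
    {"slide":[0,0,0],"rotation":[0,0,0]}
  ]
}}

```text
time: 16.7
tool_pos: [0.4824, 0.199, 0.0888]
tool_rot: [0.001, -0.174, 0.985, 0.0]
contact_force: [0.1, 0.7, 0.5]
gripper_width: 1.0
```

Emit:
{"method": "jog_arm", "body": {
  "increments": [
    {"slide":[0,0,0],"rotation":[0,0,0]},
    {"slide":[0,0,0],"rotation":[0,0,0]},
    {"slide":[0,0,0],"rotation":[0,0,0]},
    {"slide":[0,0,0],"rotation":[0,0,0]},
    {"slide":[0,0,-8],"rotation":[0,0,0]},
    {"slide":[0,0,-8],"rotation":[0,0,0]},
    {"slide":[0,0,0],"rotation":[0,0,0]}
  ],
  "fingers": 0.6
}}

```text
time: 17.28
tool_pos: [0.4819, 0.1989, 0.1045]
tool_rot: [0.001, -0.174, 0.985, 0.0]
contact_force: [0.7, 0.1, -4.1]
gripper_width: 0.757
```

Emit:
{"method": "jog_arm", "body": {
  "increments": [
    {"slide":[0,0,0],"rotation":[0,0,4]},
    {"slide":[0,0,0],"rotation":[0,0,6]},
    {"slide":[0,0,0],"rotation":[0,0,7]},
    {"slide":[0,0,0],"rotation":[0,0,7]},
    {"slide":[0,0,0],"rotation":[0,0,7]},
    {"slide":[0,0,0],"rotation":[0,0,7]},
    {"slide":[0,0,0],"rotation":[0,0,7]},
    {"slide":[0,0,0],"rotation":[0,0,7]},
    {"slide":[0,0,0],"rotation":[0,0,7]},
    {"slide":[0,0,0],"rotation":[0,0,7]},
    {"slide":[0,0,0],"rotation":[0,0,7]},
    {"slide":[0,0,0],"rotation":[0,0,7]}
  ]
}}

```text
time: 18.28
tool_pos: [0.4805, 0.1986, 0.1022]
tool_rot: [-0.0, 0.502, 0.865, -0.0]
contact_force: [-0.7, 0.6, -5.8]
gripper_width: 0.758
```

Emit:
{"method": "jog_arm", "body": {
  "increments": [
    {"slide":[0,0,0],"rotation":[0,0,7]},
    {"slide":[0,0,0],"rotation":[0,0,7]},
    {"slide":[0,0,0],"rotation":[0,0,7]},
    {"slide":[0,0,0],"rotation":[0,0,7]},
    {"slide":[0,0,0],"rotation":[0,0,7]},
    {"slide":[0,0,0],"rotation":[0,0,7]},
    {"slide":[0,0,0],"rotation":[0,0,7]},
    {"slide":[0,0,0],"rotation":[0,0,7]},
    {"slide":[0,0,0],"rotation":[0,0,7]},
    {"slide":[0,0,0],"rotation":[0,0,5]},
    {"slide":[0,0,0],"rotation":[0,0,4]},
    {"slide":[0,0,6],"rotation":[0,0,0]},
    {"slide":[0,0,5],"rotation":[0,0,0]},
    {"slide":[0,0,2],"rotation":[0,0,0]},
    {"slide":[0,0,0],"rotation":[0,0,0]},
    {"slide":[0,0,0],"rotation":[0,0,0]}
  ]
}}

```text
time: 19.62
tool_pos: [0.4811, 0.1989, 0.09]
tool_rot: [-0.0, 0.913, 0.408, -0.0]
contact_force: [-2.5, 0.7, 1.2]
gripper_width: 0.756
```

Emit:
{"method": "jog_arm", "body": {
  "increments": [
    {"slide":[0,0,0],"rotation":[0,0,0]},
    {"slide":[0,0,0],"rotation":[0,0,0]},
    {"slide":[0,0,0],"rotation":[0,0,0]},
    {"slide":[0,0,-20],"rotation":[0,0,0]},
    {"slide":[0,0,-30],"rotation":[0,0,-7]},
    {"slide":[0,0,-30],"rotation":[0,0,-7]},
    {"slide":[0,0,-30],"rotation":[0,0,-7]},
    {"slide":[0,0,-30],"rotation":[0,0,-7]},
    {"slide":[0,0,0],"rotation":[0,0,-7]},
    {"slide":[0,0,0],"rotation":[0,0,-7]},
    {"slide":[0,0,0],"rotation":[0,0,-7]},
    {"slide":[0,0,0],"rotation":[0,0,-7]},
    {"slide":[0,0,0],"rotation":[0,0,0]},
    {"slide":[0,0,0],"rotation":[0,0,0]}
  ],
  "fingers": 1.0
}}

```text
time: 20.78
tool_pos: [0.4812, 0.1986, 0.2299]
tool_rot: [0.0, 0.616, 0.787, 0.0]
contact_force: [0.5, -0.4, -0.3]
gripper_width: 1.001
```

```bash
python3 - <<'E'
from h import *
f=look("wrist","10_w.png",None)
cv2.imwrite('pics/10_wc.png',cv2.resize(f["frame"][150:300,230:410],None,fx=4,fy=4,interpolation=2))
s=state();print(repr(s["joint_pos"]),s["tool_pos"],s["contact_force"],ang([0,0],R_of(s["tool_rot"]).as_matrix()[:,1]))
np.savez("w10.npz",K=f["camera_matrix"],R=f["R"],t=f["t"])
E
```

```text
array([ 0.2485, -0.1996,  1.8546, -0.    ,  1.4863,  0.0059]) [0.4811 0.1986 0.2298] [ 0.9101 -0.2463  0.4294] 13.901944592643485
```

View pics/10_wc.png

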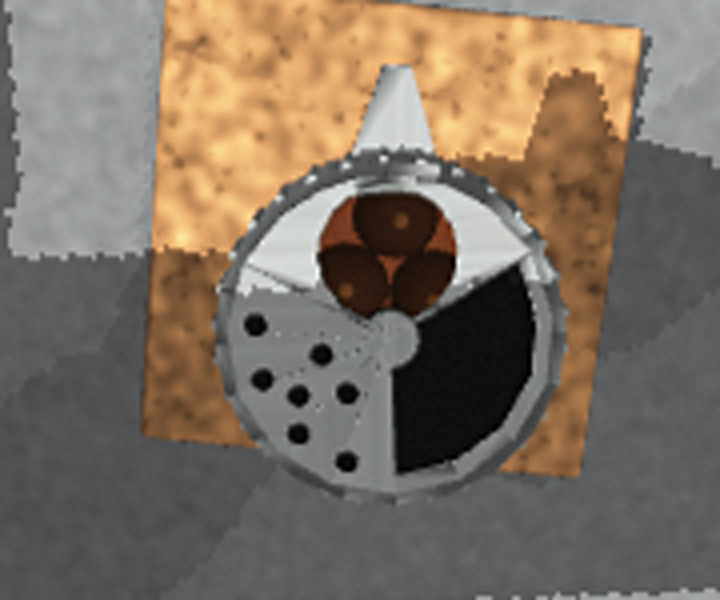

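```bash
python3 - <<'E'
from h import *
from kin import *
n=np.load("w10.npz");f=dict(camera_matrix=n["K"],R=n["R"],t=n["t"])
g=lambda p,z: atz(f,cr(p,230,150,4),z)
c=g((390,340),.106);h=g((388,252),.106)
lt=g((398,68),.0785);print(c,"hole",ang(c,h),"lug",ang(c,lt),np.hypot(*(lt-c)[:2]))
E
```

```text
[0.4817 0.2001 0.106 ] hole 105.21331724790781 lug 101.92321481337987 0.049867223163310055
```

Emit:
{"method": "jog_arm", "body": {
  "increments": [
    {"slide":[-28,0,0],"rotation":[0,0,0]},
    {"slide":[-28,0,0],"rotation":[0,0,0]},
    {"slide":[-28,0,0],"rotation":[0,0,0]},
    {"slide":[-28,0,0],"rotation":[0,0,0]},
    {"slide":[0,0,0],"rotation":[0,5,0]},
    {"slide":[0,0,0],"rotation":[0,5,0]},
    {"slide":[0,0,0],"rotation":[0,6,0]},
    {"slide":[0,0,0],"rotation":[0,6,0]},
    {"slide":[0,0,0],"rotation":[0,6,0]},
    {"slide":[0,0,0],"rotation":[0,6,0]},
    {"slide":[0,0,0],"rotation":[0,6,0]},
    {"slide":[0,0,0],"rotation":[0,6,0]},
    {"slide":[0,0,0],"rotation":[0,6,0]},
    {"slide":[0,0,0],"rotation":[0,6,0]},
    {"slide":[0,0,0],"rotation":[0,6,0]},
    {"slide":[0,0,0],"rotation":[0,6,0]},
    {"slide":[0,0,0],"rotation":[0,0,0]},
    {"slide":[0,0,0],"rotation":[0,0,0]}
  ]
}}

```text
time: 22.33
tool_pos: [0.508, 0.0897, 0.2283]
tool_rot: [-0.453, 0.505, 0.645, 0.352]
contact_force: [0.6, -0.3, 0.6]
gripper_width: 0.999
```

```bash
cat >> h.py <<'E'
from kin import grasp,toolR,ik,fk,tip
def todo(R,p):
    s=state();Rc=R_of(s["tool_rot"]).as_matrix()
    print("t",s["time"],"pos",s["tool_pos"],"j",s["joint_pos"],"F",s["contact_force"],"w",s["gripper_width"])
    print("slide(now axes) mm",Rc.T@(p-s["tool_pos"])*1000,"rotvec deg",np.degrees(Ro.from_matrix(Rc.T@R).as_rotvec()))
    print("slide in target axes", R.T@(p-s["tool_pos"])*1000)
E
python3 - <<'E'
from h import *
R,p=grasp(np.radians(103),np.radians(20),-1,jar=(.4815,.200),zg=.061,deep=.021)
print(fk(state()["joint_pos"])[1])
todo(R,p-.11*R[:,2]); print(ik(R,p))
f=look("side","11_s.png",[180,60,420,240],3.3)
E
```

```text
[0.508  0.0897 0.2285]
t 22.3333 pos [0.508  0.0897 0.2283] j [-0.4058  0.1688  1.8187  0.9416  1.9632 -0.6606] F [ 0.553  -0.3131  0.6189] w 0.9985260494781188
slide(now axes) mm [-118.3551    0.0207   74.8519] rotvec deg [-1.0167  0.0262  0.1183]
slide in target axes [-118.3903   -1.0626   74.7886]
(array([-0.207 ,  0.3666,  1.9575,  1.0234,  1.625 , -0.8462]), np.float64(3.6359335496098484e-22))
```

View pics/11_s.png

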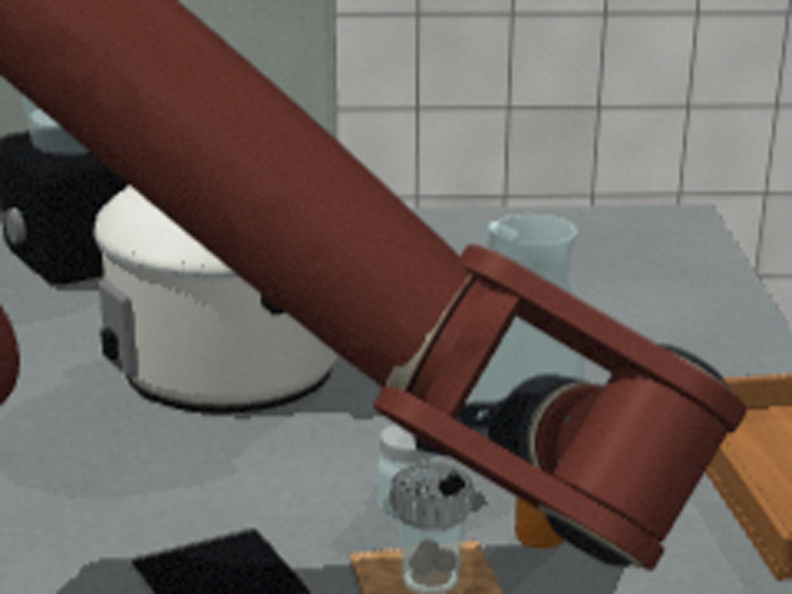

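Emit:
{"method": "jog_arm", "body": {
  "increments": [
    {"slide":[-23.7,0,15],"rotation":[0,0,0]},
    {"slide":[-23.7,0,15],"rotation":[0,0,0]},
    {"slide":[-23.7,0,15],"rotation":[0,0,0]},
    {"slide":[-23.7,0,15],"rotation":[0,0,0]},
    {"slide":[-23.7,0,15],"rotation":[-1,0,0]},
    {"slide":[0,0,0],"rotation":[0,0,0]},
    {"slide":[0,0,0],"rotation":[0,0,0]}
  ]
}}

```text
time: 22.97
tool_pos: [0.5007, 0.1197, 0.0934]
tool_rot: [-0.448, 0.508, 0.643, 0.358]
contact_force: [0.7, -0.2, -0.4]
gripper_width: 0.999
```

```bash
python3 - <<'E'
from h import *
R,p=grasp(np.radians(103),np.radians(20),-1,jar=(.4815,.200),zg=.061,deep=.021)
todo(R,p)
f=look("wrist","12_w.png");look("side","12_s.png",[180,110,420,290],3.3)
E
```

```text
t 22.9667 pos [0.5007 0.1197 0.0934] j [-0.3674  0.3543  1.8749  0.9189  1.7803 -0.8433] F [ 0.6844 -0.1668 -0.3886] w 0.9994757809023281
slide(now axes) mm [ -2.2006  -0.478  109.7205] rotvec deg [-0.1037  0.0055  0.3554]
slide in target axes [ -2.2147  -0.663  109.7192]
```

View pics/12_w.png

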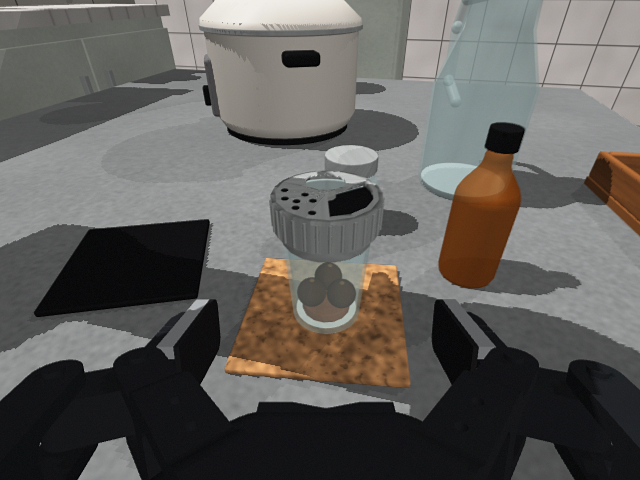

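View pics/12_s.png

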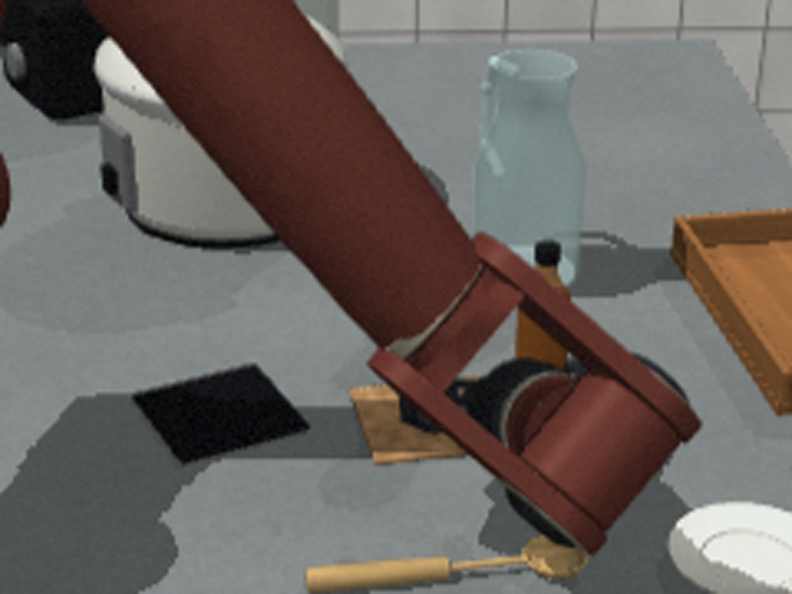

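```bash
python3 - <<'E'
from kin import *
for j in ([-.367,.354,1.875,.919,1.78,-.843],[-.207,.3666,1.9575,1.0234,1.625,-.846]):
    e,w,t=pos(j,P,full=True);ax=z(j[0])@y(j[1]+j[2])@z(j[3])@np.array([0,1,0]);print(w,ax, w-ax*.075, w+ax*.075)
E
```

```text
[ 0.56057533 -0.1360004   0.18927262] [0.67157653 0.39172848 0.62891475] [ 0.51020709 -0.16538004  0.14210401] [ 0.61094357 -0.10662077  0.23644123]
[ 0.53643318 -0.03683676  0.14915323] [0.67859954 0.38930766 0.62285007] [ 0.48553822 -0.06603483  0.10243948] [ 0.58732815 -0.00763868  0.19586699]
```

Emit:
{"method": "jog_arm", "body": {
  "increments": [
    {"slide":[-2.2,-0.5,22],"rotation":[0,0,0]},
    {"slide":[0,0,22],"rotation":[0,0,0]},
    {"slide":[0,0,22],"rotation":[0,0,0]},
    {"slide":[0,0,20],"rotation":[0,0,0]},
    {"slide":[0,0,14],"rotation":[0,0,0]},
    {"slide":[0,0,10],"rotation":[0,0,0]},
    {"slide":[0,0,0],"rotation":[0,0,0]},
    {"slide":[0,0,0],"rotation":[0,0,0]}
  ]
}}

```text
time: 23.73
tool_pos: [0.478, 0.2189, 0.0538]
tool_rot: [-0.447, 0.507, 0.643, 0.359]
contact_force: [-0.1, -0.8, 0.5]
gripper_width: 1.0
```

```bash
python3 - <<'E'
from h import *
R,p=grasp(np.radians(103),np.radians(20),-1,jar=(.4815,.200),zg=.061,deep=.021)
todo(R,p)
f=look("wrist","13_w.png")
E
```

```text
t 23.7333 pos [0.478  0.2189 0.0538] j [-0.207   0.3672  1.9553  1.023   1.6254 -0.8529] F [-0.071  -0.8172  0.5157] w 0.9999902814323364
slide(now axes) mm [ 0.2159 -0.8802  0.5342] rotvec deg [-0.0047  0.0377  0.4614]
slide in target axes [ 0.2084 -0.882   0.5343]
```

View pics/13_w.png

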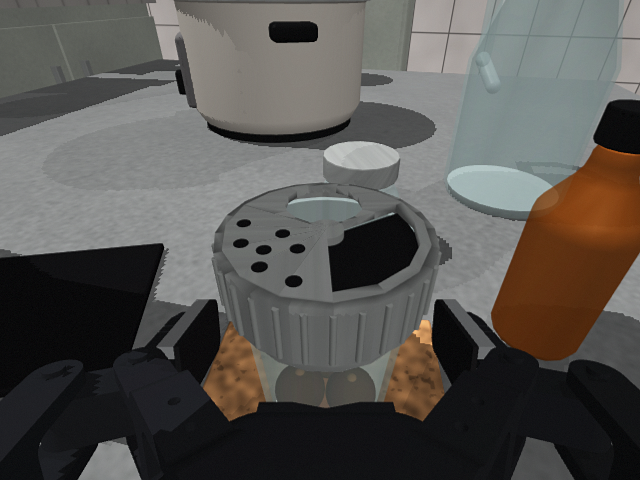

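Emit:
{"method": "jog_arm", "body": {
  "increments": [
    {"slide":[0,0,0],"rotation":[0,0,0]},
    {"slide":[0,0,0],"rotation":[0,0,0]},
    {"slide":[0,0,0],"rotation":[0,0,0]},
    {"slide":[0,0,0],"rotation":[0,0,0]},
    {"slide":[0,0,0],"rotation":[0,0,0]},
    {"slide":[0,0,0],"rotation":[0,0,0]}
  ],
  "fingers": 0.3
}}

```text
time: 24.28
tool_pos: [0.478, 0.2185, 0.0537]
tool_rot: [-0.448, 0.508, 0.643, 0.359]
contact_force: [-1.0, -5.1, 4.7]
gripper_width: 0.644
```

```bash
python3 - <<'E'
from h import *
R,p=grasp(np.radians(103),np.radians(20),-1,jar=(.4815,.200),zg=.061,deep=.021)
todo(R,p);print(state()["ft_torque"])
f=look("wrist","14_w.png");look("side","14_s.png",[250,150,370,240],6)
E
```

```text
t 24.2833 pos [0.478  0.2185 0.0537] j [-0.208   0.3679  1.9556  1.0236  1.6261 -0.8531] F [-0.9688 -5.0569  4.6917] w 0.643641004017014
slide(now axes) mm [ 0.4381 -0.7306  0.7758] rotvec deg [ 0.033  -0.0354  0.4055]
slide in target axes [ 0.4334 -0.7332  0.7759]
[-0.0197  0.1095  0.2702]
```

View pics/14_w.png

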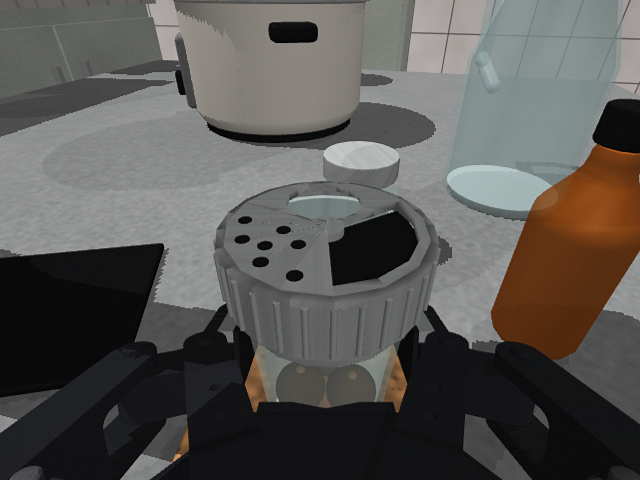

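```bash
cat >> h.py <<'E'
PICK_P=np.array([0.478,0.2185,0.0537]);PICK_J=[-0.208,0.3679,1.9556,1.0236,1.6261,-0.8531]
PICK_R=fk(PICK_J)[0];GP0=np.array([.4815,.200,.061]);PHI=np.radians(103)
E
python3 - <<'E'
from h import *
d=np.array([np.cos(PHI),np.sin(PHI),0]);B=np.array([.5015,-.228,0])
j=PICK_J
def chk(a,gp,j):
    R,p=tip(PICK_R,PICK_P,PHI,np.radians(a),GP0,gp);j2,c=ik(R,p,j0=np.array(j),n=6);print(a,gp,p,j2,c<1e-7);return j2
j=chk(0,GP0+[0,0,.12],j)
for a in (20,40,60): j=chk(a,GP0+[0,0,.12],j)
for k in (.25,.5,.75,1):
    g=(1-k)*(GP0+[0,0,.12])+k*(B-.06*d+[0,0,.19]); j=chk(60,g,j)
for a in (80,90,97,105): 
    jz=np.cos(np.radians(a))*np.array([0,0,1])+np.sin(np.radians(a))*d
    j=chk(a,B-.015*d+[0,0,.105]-.045*jz,j)
E
```

```text
0 [0.4815 0.2    0.181 ] [0.478  0.2185 0.1737] [-0.2081  0.1319  1.9709  1.0449  1.7393 -0.6623] True
20 [0.4815 0.2    0.181 ] [0.4788 0.215  0.1677] [-0.1297 -0.0187  1.9735  0.8016  1.5778 -0.5249] True
40 [0.4815 0.2    0.181 ] [0.48   0.2096 0.1633] [-0.002  -0.1186  1.9616  0.5138  1.4466 -0.3394] True
60 [0.4815 0.2    0.181 ] [0.4815 0.2032 0.1611] [ 0.162  -0.1521  1.937   0.1785  1.3707 -0.1087] True
60 [0.4899 0.0784 0.1832] [0.4899 0.0816 0.1633] [-0.0806 -0.1916  1.9677  0.169   1.4207 -0.3444] True
60 [ 0.4982 -0.0432  0.1855] [ 0.4983 -0.0401  0.1656] [-0.3145 -0.1559  1.9326  0.1513  1.4566 -0.5726] True
60 [ 0.5066 -0.1648  0.1878] [ 0.5067 -0.1617  0.1678] [-0.5175 -0.0547  1.8354  0.1295  1.4806 -0.7709] True
60 [ 0.515  -0.2865  0.19  ] [ 0.515  -0.2833  0.1701] [-0.6813  0.0917  1.6832  0.1081  1.5054 -0.9298] True
80 [ 0.5148 -0.2858  0.0972] [ 0.5165 -0.2894  0.0774] [-0.5799  0.0525  1.8906 -0.1359  1.0758 -0.7566] True
90 [ 0.515  -0.2865  0.105 ] [ 0.5174 -0.2934  0.0862] [-0.5233 -0.0027  1.9539 -0.3071  0.9697 -0.6108] True
97 [ 0.5149 -0.2861  0.1105] [ 0.5178 -0.2953  0.0927] [-0.4812 -0.0316  1.9959 -0.4512  0.9091 -0.4831] True
105 [ 0.5147 -0.285   0.1166] [ 0.5181 -0.2964  0.1004] [-0.4315 -0.0532  2.0404 -0.6406  0.8598 -0.311 ] True
```

Emit:
{"method": "jog_arm", "body": {
  "increments": [
    {"slide":[10,0,-4],"rotation":[0,0,0]},
    {"slide":[20,0,-7],"rotation":[0,0,0]},
    {"slide":[28,0,-10],"rotation":[0,0,0]},
    {"slide":[28,0,-10],"rotation":[0,0,0]},
    {"slide":[26,0,-10],"rotation":[0,0,0]},
    {"slide":[0,0,0],"rotation":[0,0,0]}
  ]
}}

```text
time: 24.88
tool_pos: [0.4788, 0.2185, 0.1768]
tool_rot: [-0.444, 0.507, 0.645, 0.36]
contact_force: [2.0, 0.0, -4.5]
gripper_width: 0.651
```

Emit:
{"method": "jog_arm", "body": {
  "increments": [
    {"slide":[0,0,0],"rotation":[0,-4,0]},
    {"slide":[0,0,0],"rotation":[0,-6,0]},
    {"slide":[0,0,0],"rotation":[0,-6,0]},
    {"slide":[0,0,0],"rotation":[0,-6,0]},
    {"slide":[0,0,0],"rotation":[0,-6,0]},
    {"slide":[0,0,0],"rotation":[0,-6,0]},
    {"slide":[0,0,0],"rotation":[0,-6,0]},
    {"slide":[0,0,0],"rotation":[0,-6,0]},
    {"slide":[0,0,0],"rotation":[0,-6,0]},
    {"slide":[0,0,0],"rotation":[0,-5,0]},
    {"slide":[0,0,0],"rotation":[0,-3,0]},
    {"slide":[0,0,0],"rotation":[0,0,0]}
  ]
}}

```text
time: 25.88
tool_pos: [0.4749, 0.2201, 0.1704]
tool_rot: [-0.067, 0.618, 0.782, 0.055]
contact_force: [0.2, 0.8, -4.3]
gripper_width: 0.651
```

```bash
python3 - <<'E'
from h import *
d=np.array([np.cos(PHI),np.sin(PHI),0]);B=np.array([.5015,-.228,0])
R,p=tip(PICK_R,PICK_P,PHI,np.radians(60),GP0,B-.06*d+[0,0,.19])
todo(R,p);look("side","15_s.png",[230,110,390,230],5)
E
```

```text
t 25.8833 pos [0.4749 0.2201 0.1704] j [ 0.1976 -0.1643  1.9317  0.1772  1.3803 -0.0699] F [ 0.1878  0.7655 -4.2664] w 0.6511266779202131
slide(now axes) mm [-491.5262  -77.2112  -86.2764] rotvec deg [ 0.081   0.0741 -0.0237]
slide in target axes [-491.3824  -77.5368  -86.8023]
```

View pics/15_s.png

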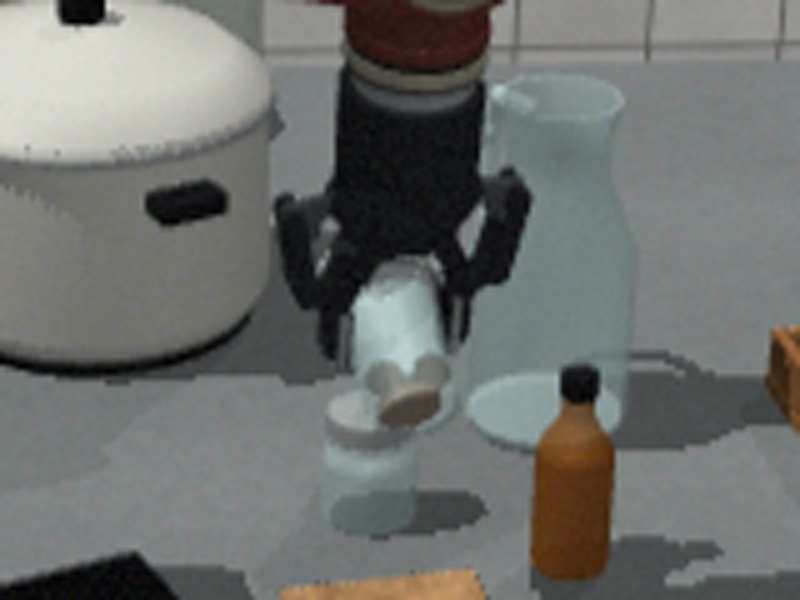

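Emit:
{"method": "jog_arm", "body": {
  "increments": [
    {"slide":[-15,-2.4,-2.6],"rotation":[0,0,0]},
    {"slide":[-25,-3.9,-4.4],"rotation":[0,0,0]},
    {"slide":[-32,-5,-5.6],"rotation":[0,0,0]},
    {"slide":[-32,-5,-5.6],"rotation":[0,0,0]},
    {"slide":[-32,-5,-5.6],"rotation":[0,0,0]},
    {"slide":[-32,-5,-5.6],"rotation":[0,0,0]},
    {"slide":[-32,-5,-5.6],"rotation":[0,0,0]},
    {"slide":[-32,-5,-5.6],"rotation":[0,0,0]},
    {"slide":[-32,-5,-5.6],"rotation":[0,0,0]},
    {"slide":[-32,-5,-5.6],"rotation":[0,0,0]},
    {"slide":[-32,-5,-5.6],"rotation":[0,0,0]},
    {"slide":[-32,-5,-5.6],"rotation":[0,0,0]},
    {"slide":[-32,-5,-5.6],"rotation":[0,0,0]},
    {"slide":[-32,-5,-5.6],"rotation":[0,0,0]},
    {"slide":[-32,-5,-5.6],"rotation":[0,0,0]},
    {"slide":[-22,-3.6,-4],"rotation":[0,0,0]},
    {"slide":[-13,-2,-2.3],"rotation":[0,0,0]},
    {"slide":[0,0,0],"rotation":[0,0,0]}
  ]
}}

```text
time: 27.43
tool_pos: [0.5141, -0.2869, 0.1695]
tool_rot: [-0.067, 0.62, 0.779, 0.057]
contact_force: [0.1, 0.7, -3.9]
gripper_width: 0.651
```

```bash
python3 - <<'E'
from h import *
d=np.array([np.cos(PHI),np.sin(PHI),0]);
f=look("top","16_t.png",[370,160,530,320],4)
cs=[]
for m in silhouettes("bowl","top"):
    ys,xs=np.nonzero(m["mask"]);print(m["bbox"],m["score"])
B=np.array([.5015,-.228,0])
a=np.radians(82);jz=np.cos(a)*np.array([0,0,1])+np.sin(a)*d
R,p=tip(PICK_R,PICK_P,PHI,a,GP0,B-.015*d+[0,0,.105]-.045*jz)
todo(R,p);look("side","16_s.png",[260,180,460,330],4)
E
```

```text
[445.7, 313.6, 507.4, 374.6] 0.88
[388.8, 198.0, 447.3, 262.0] 0.75
t 27.5333 pos [ 0.5144 -0.284   0.1699] j [-0.6851  0.0905  1.685   0.1127  1.5047 -0.9289] F [-0.4753  1.1455 -5.5897] w 0.6495058967809256
slide(now axes) mm [-22.702    0.3397  88.1845] rotvec deg [  0.3467 -22.1487  -0.3424]
slide in target axes [12.2159  0.8546 90.2333]
```

View pics/16_t.png

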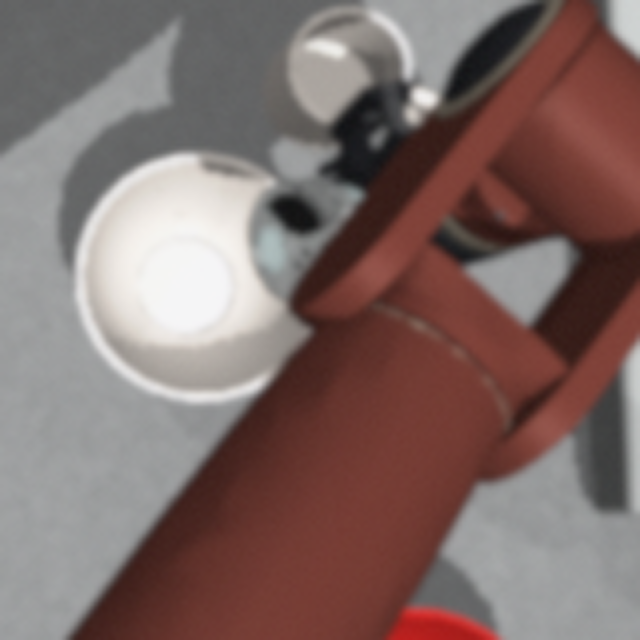

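View pics/16_s.png

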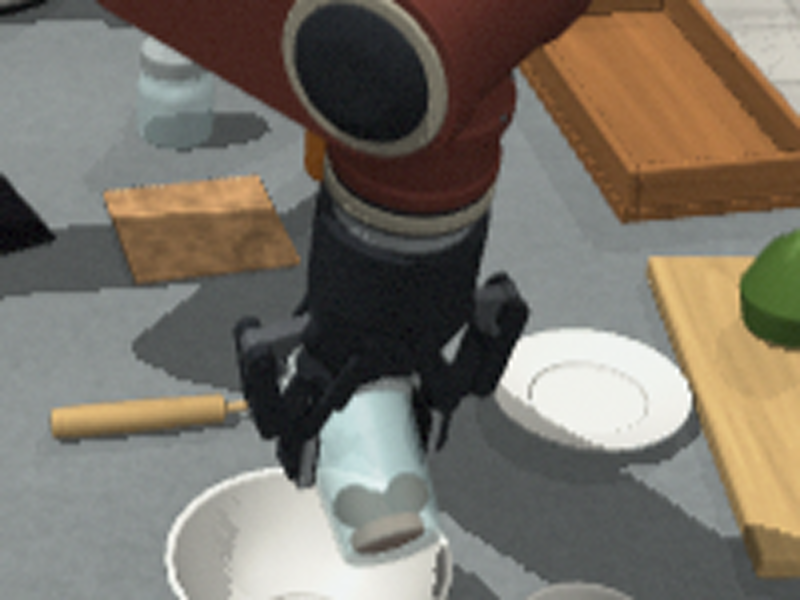

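Emit:
{"method": "jog_arm", "body": {
  "increments": [
    {"slide":[-4,0,12],"rotation":[0,-4,0]},
    {"slide":[-5,0,20],"rotation":[0,-6,0]},
    {"slide":[-2,0,20],"rotation":[0,-6,0]},
    {"slide":[2,0,20],"rotation":[0,-6,0]},
    {"slide":[3,0,14],"rotation":[0,0,0]},
    {"slide":[0,0,0],"rotation":[0,0,0]},
    {"slide":[0,0,0],"rotation":[0,0,0]}
  ]
}}

```text
time: 28.17
tool_pos: [0.5165, -0.2889, 0.083]
tool_rot: [0.082, 0.618, 0.779, -0.062]
contact_force: [0.7, -0.6, -3.8]
gripper_width: 0.649
```

```bash
python3 - <<'E'
from h import *
d=np.array([np.cos(PHI),np.sin(PHI),0]);
B=np.array([.501,-.2305,0])
for A in (82,98):
    a=np.radians(A);jz=np.cos(a)*np.array([0,0,1])+np.sin(a)*d
    R,p=tip(PICK_R,PICK_P,PHI,a,GP0,B-.015*d+[0,0,.105]-.045*jz)
    todo(R,p);
look("side","17_s.png",[280,220,440,360],5)
E
```

```text
t 28.1667 pos [ 0.5165 -0.2889  0.083 ] j [-0.5694  0.0317  1.9051 -0.1611  1.0581 -0.7308] F [ 0.7427 -0.6308 -3.8137] w 0.6486679135920578
slide(now axes) mm [-2.9267 -1.2163  4.5578] rotvec deg [ 0.2611 -0.1258 -0.244 ]
slide in target axes [-2.9115 -1.2079  4.5697]
t 28.1667 pos [ 0.5165 -0.2889  0.083 ] j [-0.5694  0.0317  1.9051 -0.1611  1.0581 -0.7308] F [ 0.7427 -0.6308 -3.8137] w 0.6486679135920578
slide(now axes) mm [-11.0373  -1.1715  -8.6163] rotvec deg [  0.3382 -16.1255  -0.288 ]
slide in target axes [-12.9891  -1.2734  -5.2055]
```

View pics/17_s.png

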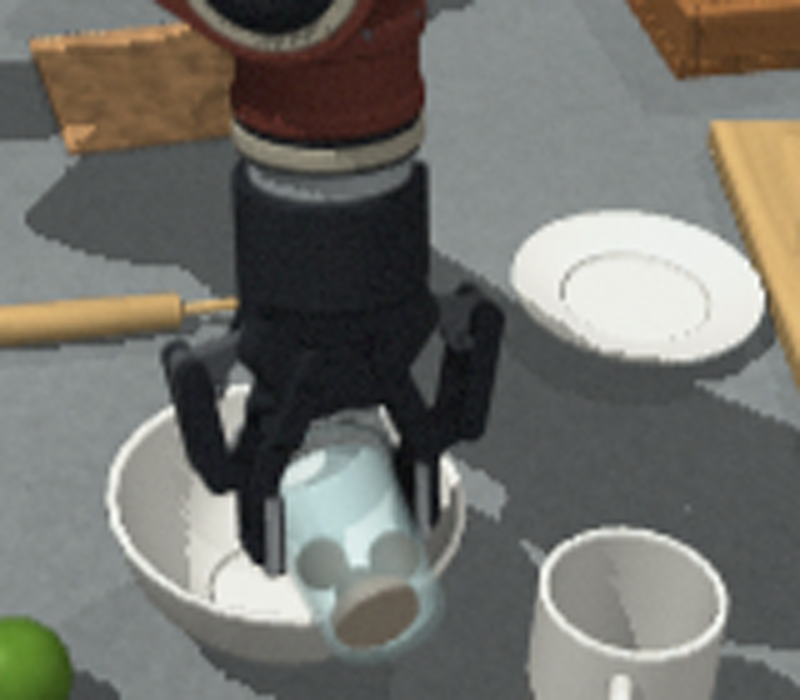

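Emit:
{"method": "jog_arm", "body": {
  "increments": [
    {"slide":[-3,0,-2],"rotation":[0,-4,0]},
    {"slide":[-3,0,-2],"rotation":[0,-4,0]},
    {"slide":[-3,0,-2],"rotation":[0,-4,0]},
    {"slide":[-3,-1,-1],"rotation":[0,-4,0]},
    {"slide":[0,0,0],"rotation":[0,0,0]},
    {"slide":[0,0,0],"rotation":[0,0,0]},
    {"slide":[0,0,0],"rotation":[0,0,0]},
    {"slide":[0,0,0],"rotation":[0,0,0]},
    {"slide":[0,0,0],"rotation":[0,0,0]},
    {"slide":[0,0,0],"rotation":[0,0,0]},
    {"slide":[0,0,0],"rotation":[0,0,0]}
  ]
}}

```text
time: 29.13
tool_pos: [0.5183, -0.3006, 0.0945]
tool_rot: [0.191, 0.604, 0.759, -0.148]
contact_force: [0.4, -0.3, -4.9]
gripper_width: 0.648
```

```bash
python3 - <<'E'
from h import *
s=state();print(s["tool_pos"],s["joint_pos"],s["contact_force"],s["gripper_width"])
look("side","18_s.png",[280,220,440,360],5);look("top","18_t.png",[370,160,530,320],4)
E
```

```text
[ 0.5183 -0.3006  0.0945] [-0.4856 -0.0342  1.9997 -0.4675  0.8931 -0.468 ] [ 0.4039 -0.279  -4.8998] 0.64797443030219
```

View pics/18_s.png

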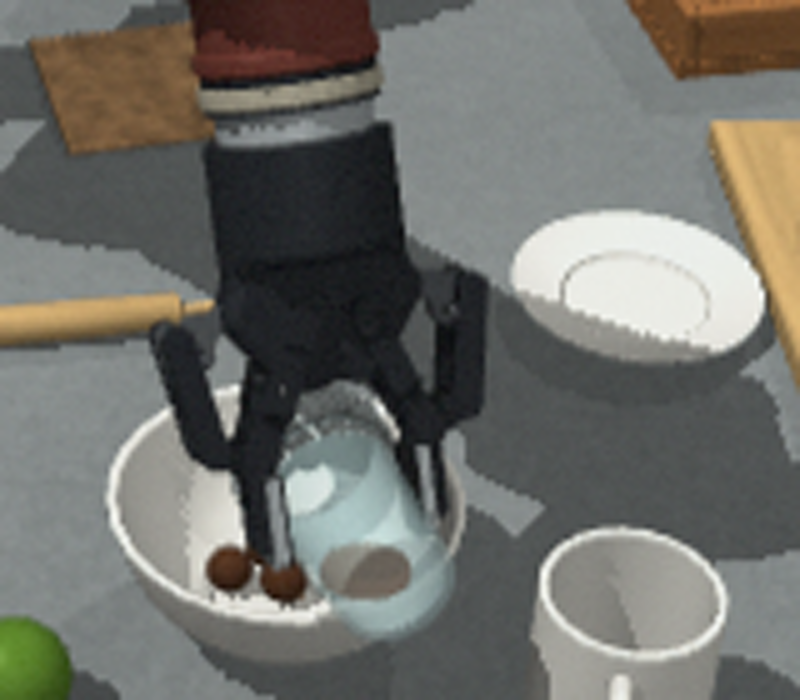

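View pics/18_t.png

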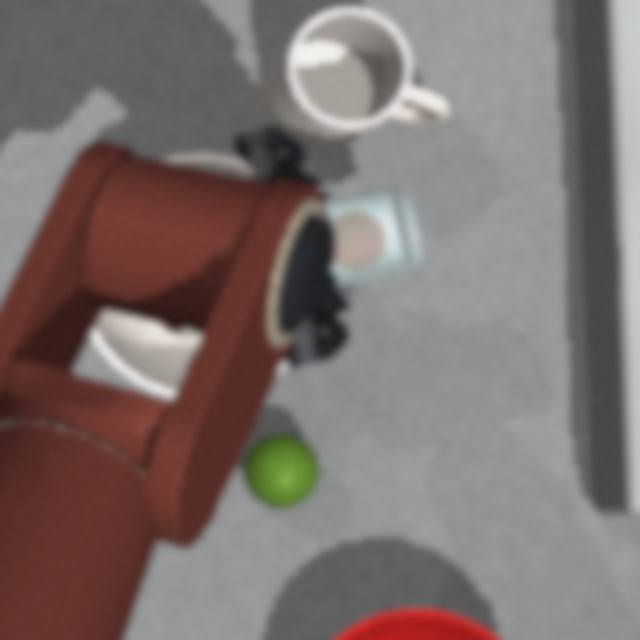

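Emit:
{"method": "jog_arm", "body": {
  "increments": [
    {"slide":[0,0,0],"rotation":[0,-4,0]},
    {"slide":[0,0,0],"rotation":[0,-3,0]},
    {"slide":[0,0,0],"rotation":[0,0,0]},
    {"slide":[0,0,0],"rotation":[0,0,0]},
    {"slide":[0,0,0],"rotation":[0,0,0]},
    {"slide":[0,0,0],"rotation":[0,0,0]},
    {"slide":[0,0,-20],"rotation":[0,0,0]},
    {"slide":[0,0,-30],"rotation":[0,0,0]},
    {"slide":[0,0,-30],"rotation":[0,0,0]},
    {"slide":[0,0,0],"rotation":[0,0,0]}
  ]
}}

```text
time: 30.07
tool_pos: [0.5106, -0.2554, 0.167]
tool_rot: [0.242, 0.593, 0.746, -0.183]
contact_force: [2.1, 0.2, -1.7]
gripper_width: 0.649
```

```bash
python3 - <<'E'
from h import *
s=state();print(s["tool_pos"],s["joint_pos"],s["contact_force"],s["gripper_width"])
look("side","19_s.png",[280,220,440,360],5);look("wrist","19_w.png")
E
```

```text
[ 0.5106 -0.2554  0.167 ] [-0.3622 -0.1999  2.0514 -0.5993  0.9929 -0.3303] [ 2.126   0.2    -1.6945] 0.6493511633544433
```

View pics/19_s.png

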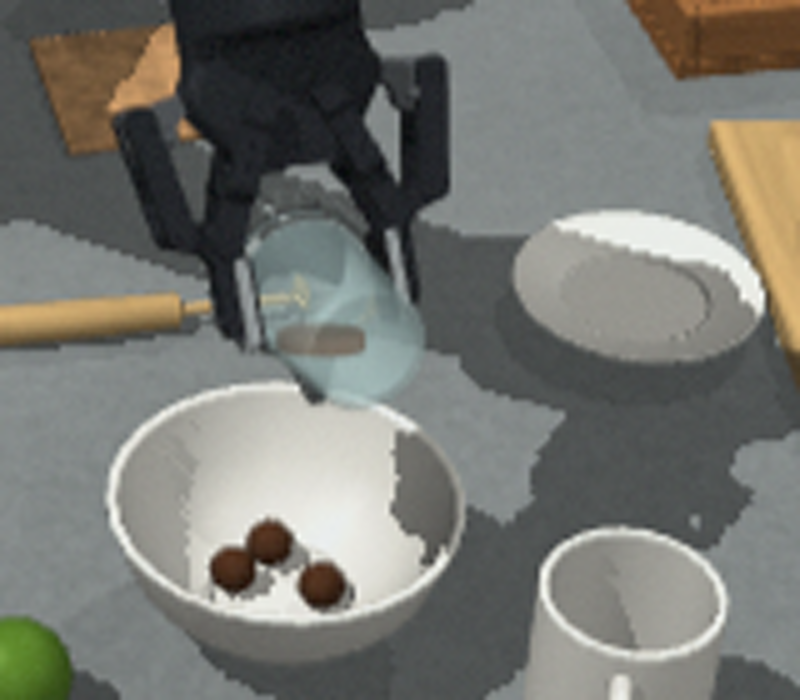

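View pics/19_w.png

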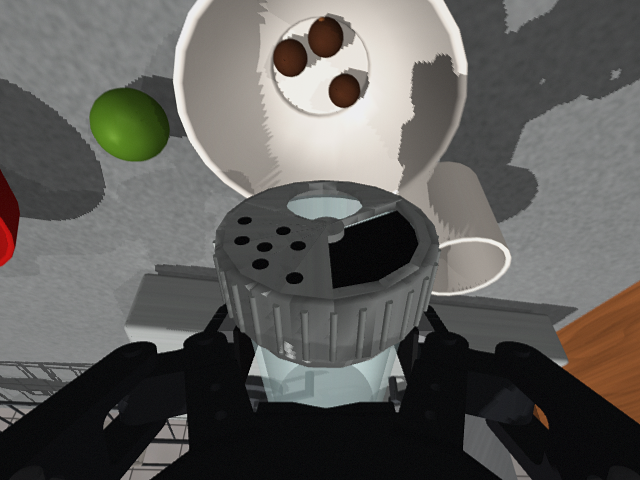

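Emit:
{"method": "jog_arm", "body": {
  "increments": [
    {"slide":[0,0,0],"rotation":[0,5,0]},
    {"slide":[0,0,0],"rotation":[0,6,0]},
    {"slide":[0,0,0],"rotation":[0,6,0]},
    {"slide":[0,0,0],"rotation":[0,6,0]},
    {"slide":[0,0,0],"rotation":[0,6,0]},
    {"slide":[0,0,0],"rotation":[0,6,0]},
    {"slide":[0,0,0],"rotation":[0,6,0]},
    {"slide":[0,0,0],"rotation":[0,4,0]},
    {"slide":[0,0,0],"rotation":[0,0,0]}
  ]
}}

```text
time: 30.92
tool_pos: [0.5067, -0.2588, 0.1575]
tool_rot: [-0.068, 0.621, 0.779, 0.056]
contact_force: [0.5, -0.4, -5.1]
gripper_width: 0.643
```

```bash
python3 - <<'E'
from h import *
R,p=tip(PICK_R,PICK_P,PHI,np.radians(60),GP0,GP0+[0,0,.13])
todo(R,p)
E
```

```text
t 30.9167 pos [ 0.5067 -0.2588  0.1575] j [-0.6597  0.0562  1.7426  0.1145  1.4786 -0.9033] F [ 0.522  -0.3747 -5.0748] w 0.6429543070328375
slide(now axes) mm [451.2086  78.6153  67.0277] rotvec deg [ 0.1687 -0.0796 -0.4774]
slide in target axes [450.6296  82.5685  66.1641]
```

Emit:
{"method": "jog_arm", "body": {
  "increments": [
    {"slide":[15,2.6,2.2],"rotation":[0,0,0]},
    {"slide":[25,4.4,3.7],"rotation":[0,0,0]},
    {"slide":[31,5.4,4.6],"rotation":[0,0,0]},
    {"slide":[31,5.4,4.6],"rotation":[0,0,0]},
    {"slide":[31,5.4,4.6],"rotation":[0,0,0]},
    {"slide":[31,5.4,4.6],"rotation":[0,0,0]},
    {"slide":[31,5.4,4.6],"rotation":[0,0,0]},
    {"slide":[31,5.4,4.6],"rotation":[0,0,0]},
    {"slide":[31,5.4,4.6],"rotation":[0,0,0]},
    {"slide":[31,5.4,4.6],"rotation":[0,0,0]},
    {"slide":[31,5.4,4.6],"rotation":[0,0,0]},
    {"slide":[31,5.4,4.6],"rotation":[0,0,0]},
    {"slide":[31,5.4,4.6],"rotation":[0,0,0]},
    {"slide":[31,5.4,4.6],"rotation":[0,0,0]},
    {"slide":[24,4.2,3.6],"rotation":[0,0,0]},
    {"slide":[15,2.6,2.2],"rotation":[0,0,0]},
    {"slide":[0,0,0],"rotation":[0,0,0]}
  ]
}}

```text
time: 32.33
tool_pos: [0.4786, 0.209, 0.172]
tool_rot: [-0.067, 0.617, 0.782, 0.056]
contact_force: [-0.7, -0.5, -3.4]
gripper_width: 0.649
```

Emit:
{"method": "jog_arm", "body": {
  "increments": [
    {"slide":[0,0,0],"rotation":[0,4,0]},
    {"slide":[0,0,0],"rotation":[0,6,0]},
    {"slide":[0,0,0],"rotation":[0,6,0]},
    {"slide":[0,0,0],"rotation":[0,6,0]},
    {"slide":[0,0,0],"rotation":[0,6,0]},
    {"slide":[0,0,0],"rotation":[0,6,0]},
    {"slide":[0,0,0],"rotation":[0,6,0]},
    {"slide":[0,0,0],"rotation":[0,6,0]},
    {"slide":[0,0,0],"rotation":[0,6,0]},
    {"slide":[0,0,0],"rotation":[0,5,0]},
    {"slide":[0,0,0],"rotation":[0,3,0]},
    {"slide":[0,0,0],"rotation":[0,0,0]},
    {"slide":[0,0,0],"rotation":[0,0,0]}
  ]
}}

```text
time: 33.42
tool_pos: [0.4798, 0.2058, 0.1714]
tool_rot: [-0.447, 0.509, 0.643, 0.357]
contact_force: [-0.1, 0.6, -3.7]
gripper_width: 0.647
```

```bash
python3 - <<'E'
from h import *
todo(PICK_R,PICK_P)
look("side","20_s.png",[230,110,390,250],5);look("wrist","20_w.png")
E
```

```text
t 33.4167 pos [0.4798 0.2058 0.1714] j [-0.2297  0.1402  1.964   1.0287  1.7531 -0.6706] F [-0.0868  0.6324 -3.6898] w 0.646732643898917
slide(now axes) mm [-106.0665    0.6939   52.5131] rotvec deg [-0.0507  0.2015 -0.1822]
slide in target axes [-106.2521    0.31     52.1403]
```

View pics/20_s.png

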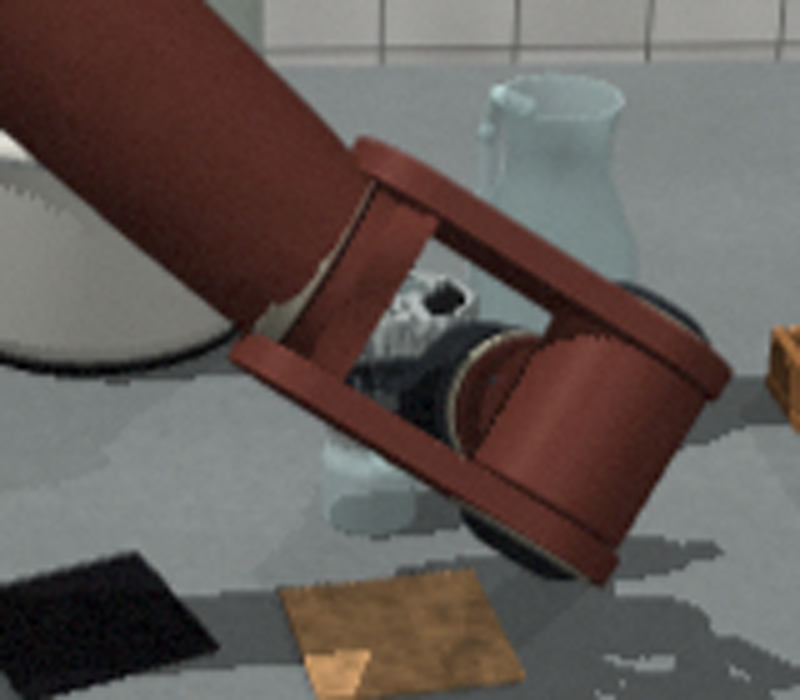

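View pics/20_w.png

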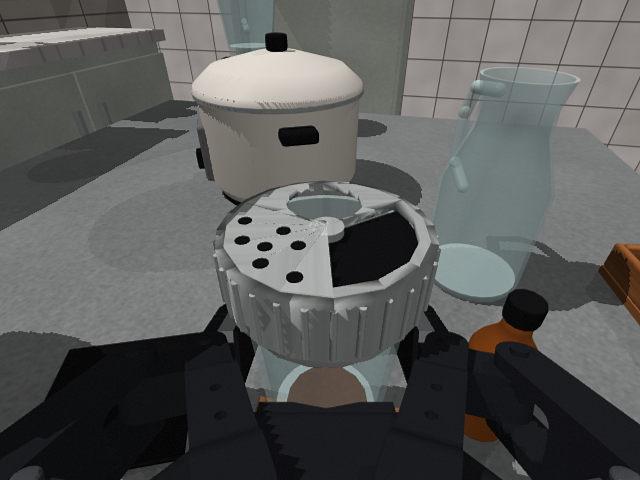

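Emit:
{"method": "jog_arm", "body": {
  "increments": [
    {"slide":[-12,0.1,9],"rotation":[0,0,0]},
    {"slide":[-22,0.1,13],"rotation":[0,0,0]},
    {"slide":[-22,0.1,10],"rotation":[0,0.1,-0.1]},
    {"slide":[-22,0.1,8],"rotation":[0,0.1,0]},
    {"slide":[-14,0.1,6],"rotation":[0,0,0]},
    {"slide":[-7,0,2.5],"rotation":[0,0,0]},
    {"slide":[0,0,0],"rotation":[0,0,0]},
    {"slide":[0,0,0],"rotation":[0,0,0]},
    {"slide":[0,0,0],"rotation":[0,0,0]}
  ]
}}

```text
time: 34.27
tool_pos: [0.4798, 0.2179, 0.0643]
tool_rot: [-0.448, 0.506, 0.643, 0.36]
contact_force: [-0.1, -1.1, -4.7]
gripper_width: 0.642
```

```bash
python3 - <<'E'
from h import *
todo(PICK_R,PICK_P)
E
```

```text
t 34.2667 pos [0.4798 0.2179 0.0643] j [-0.2087  0.3495  1.9547  1.0254  1.6379 -0.8403] F [-0.1181 -1.1451 -4.7292] w 0.6422864658247791
slide(now axes) mm [-9.6152 -1.7454  4.521 ] rotvec deg [ 0.0044 -0.1075  0.1977]
slide in target axes [-9.6127 -1.7119  4.5392]
```

Emit:
{"method": "jog_arm", "body": {
  "increments": [
    {"slide":[-4,-0.9,2],"rotation":[0,0,0.1]},
    {"slide":[-3.5,-0.8,1.5],"rotation":[0,0,0]},
    {"slide":[0,0,0],"rotation":[0,0,0]},
    {"slide":[0,0,0],"rotation":[0,0,0]}
  ]
}}

```text
time: 34.6
tool_pos: [0.477, 0.2183, 0.0549]
tool_rot: [-0.449, 0.507, 0.642, 0.359]
contact_force: [0.1, 0.5, -4.1]
gripper_width: 0.645
```

Emit:
{"method": "jog_arm", "body": {
  "increments": [
    {"slide":[-1.2,0,0.4],"rotation":[0,0,0]},
    {"slide":[0,0,0],"rotation":[0,0,0]},
    {"slide":[0,0,0],"rotation":[0,0,0]}
  ]
}}

```text
time: 34.85
tool_pos: [0.4772, 0.2182, 0.0537]
tool_rot: [-0.449, 0.507, 0.642, 0.359]
contact_force: [-0.2, 0.3, -4.5]
gripper_width: 0.644
```

Emit:
{"method": "jog_arm", "body": {
  "increments": [
    {"slide":[-0.9,0,0.3],"rotation":[0,0,0]},
    {"slide":[0,0,0],"rotation":[0,0,0]},
    {"slide":[0,0,0],"rotation":[0,0,0]}
  ]
}}

```text
time: 35.1
tool_pos: [0.4772, 0.2183, 0.0537]
tool_rot: [-0.45, 0.507, 0.642, 0.36]
contact_force: [-1.9, -0.3, 3.2]
gripper_width: 0.647
```

Contact with the mat. Release and back out along the tool axis.

Emit:
{"method": "jog_arm", "body": {
  "increments": [
    {"slide":[0,0,0],"rotation":[0,0,0]},
    {"slide":[0,0,0],"rotation":[0,0,0]},
    {"slide":[0,0,0],"rotation":[0,0,0]},
    {"slide":[0,0,0],"rotation":[0,0,0]},
    {"slide":[0,0,0],"rotation":[0,0,0]},
    {"slide":[0,0,-10],"rotation":[0,0,0]},
    {"slide":[0,0,-20],"rotation":[0,0,0]},
    {"slide":[0,0,-25],"rotation":[0,0,0]},
    {"slide":[0,0,-25],"rotation":[0,0,0]},
    {"slide":[0,0,-25],"rotation":[0,0,0]},
    {"slide":[20,0,-20],"rotation":[0,0,0]},
    {"slide":[30,0,0],"rotation":[0,0,0]},
    {"slide":[0,0,0],"rotation":[0,0,0]}
  ],
  "fingers": 1.0
}}

```text
time: 36.18
tool_pos: [0.5023, 0.1185, 0.1471]
tool_rot: [-0.446, 0.506, 0.644, 0.362]
contact_force: [0.5, -0.0, 1.6]
gripper_width: 1.005
```

```bash
python3 - <<'E'
from h import *
s=state();print(s["time"],s["tool_pos"],s["contact_force"])
look("side","21_s.png");look("wrist","21_w.png");look("top","21_t.png")
E
```

```text
36.1833 [0.5023 0.1185 0.1471] [ 0.4544 -0.0125  1.6342]
```

View pics/21_w.png

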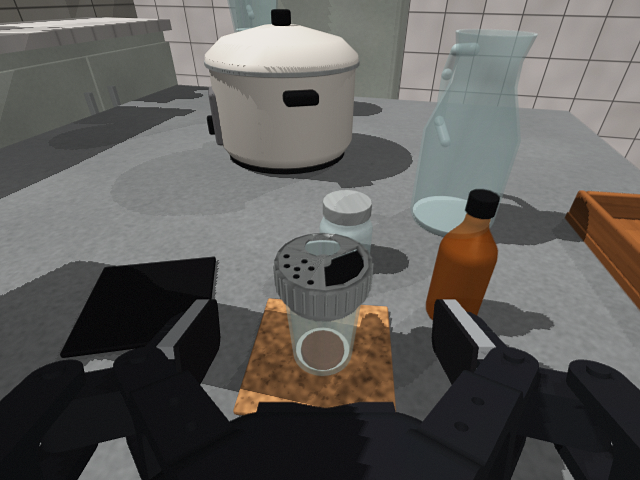

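View pics/21_s.png

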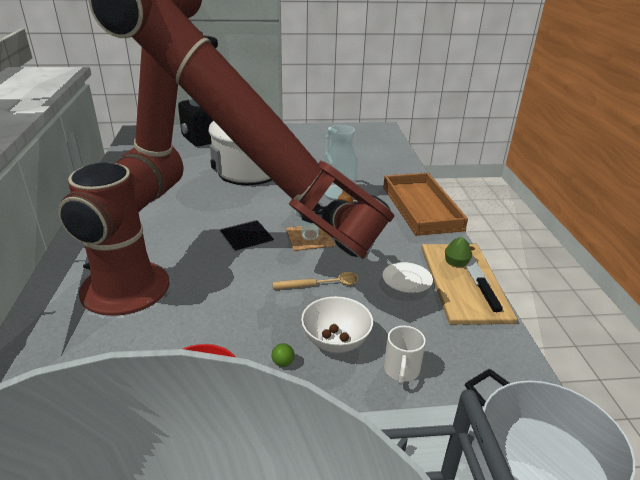

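View pics/21_t.png

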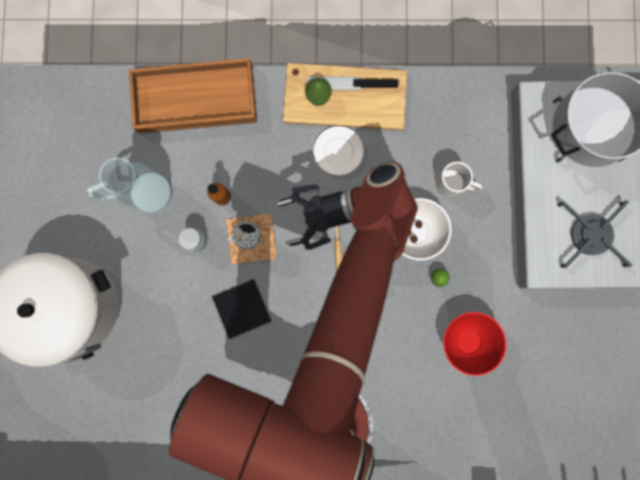

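Emit:
{"method": "jog_arm", "body": {
  "increments": [
    {"slide":[20,0,-10],"rotation":[0,0,0]},
    {"slide":[0,0,0],"rotation":[0,0,0]},
    {"slide":[0,0,0],"rotation":[0,0,0]},
    {"slide":[0,0,0],"rotation":[0,0,0]},
    {"slide":[0,0,0],"rotation":[0,0,0]},
    {"slide":[0,0,0],"rotation":[0,0,0]}
  ]
}}

```text
time: 36.83
tool_pos: [0.4995, 0.1177, 0.1632]
tool_rot: [-0.45, 0.507, 0.641, 0.359]
contact_force: [0.8, 0.1, -0.0]
gripper_width: 1.003
```

```bash
python3 - <<'E'
from h import *
f=look("wrist","22_w.png");print(state()["time"],state()["contact_force"]);print(manip.job_done())
E
```

```text
36.8833 [-0.3365  0.7342  0.2766]
the job is handed in; nothing more can be done
None
```

View pics/22_w.png

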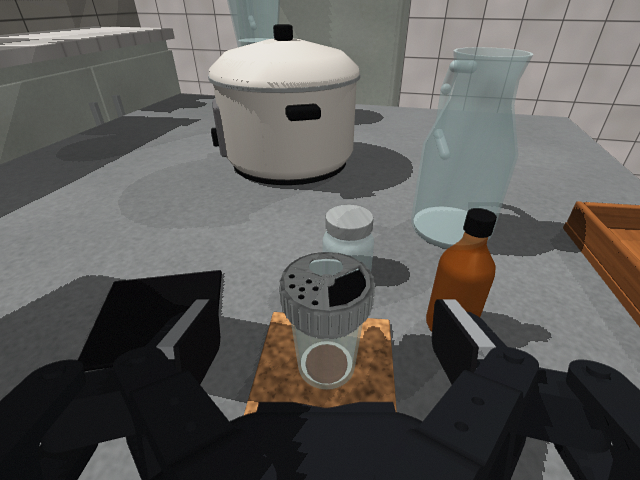

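The job is handed in at 36.9 s. All three nuts are in the white bowl. The jar is standing upright on its cork mat with only the drying disc inside.

- **Cap:** I turned it in two strokes, pressing mostly with 10 to 15 N. The force was outside the 8 to 15 N range for short spells: about 5 N early in the first stroke and up to about 17 N at the end of the second. The jar slipped along with the cap, so I checked from above before and after. The round hole ended 2 to 3 degrees from the pointer lug, against an allowed 8.6 degrees.
- **Jar turned on the mat:** I then lifted the jar by its cap and turned it about 150 degrees so the outlet faced a direction the arm could tip. It therefore stands facing a different way than at the start.
- **Pour:** I gripped the jar by the glass and tipped it over the bowl to about 98 degrees, then 105 degrees. The jar did not shift in the grip.
- **Last checks:** The final pictures show three nuts in the bowl and only the disc in the jar. The jar is upright on the mat, the gripper is clear of everything with no contact force, and the other things look unmoved. No check failed.

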